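# Take the footed tray out of the stack and set out chilled halva

## Task

Put out the halva samples: get the footed tray, the one second from the bottom of the stack of aluminium trays, set it lengthwise in the middle of the steel cold plate, and put the other tray or trays that lay over it back squarely on the bottom tray, which stays where it is. Once the footed tray is on the plate, stand all the loose halva blocks upright in it, flat on its floor, and when they are all in, turn the cold plate's selector knob to the two-dot mark. Leave the other things on the counter where they are.

Things in the scene. Friction and masses are not known exactly. Their poses are not given: they have to be found in the camera images.
- tray_bottom: low cast-aluminium sampling tray, 190 x 66 x 20 mm high, flat 7 mm wide rim round a pocket 176 x 52 mm, 12 mm deep (floor 8 mm thick); straight sides, flat underside. Origin: centre of the underside; x along its length, y across its width, z up. About 0.22 kg. Lowest of the stack, stands on the counter (z = 0) somewhere left or right of the middle; stays there.
- tray_footed: the odd tray of the stack, directly on tray_bottom: same aluminium, length and width (190 x 66 mm) and 7 mm rim, but 40 mm high, because it stands on two 22 mm high feet (30 mm long, full width) under its ends; its pocket is 176 x 52 mm and 10 mm deep, with the floor 30 mm above the underside. At mid-length its solid side reaches from 22 to 40 mm above the underside. Origin: centre of the underside of the feet; x along its length, y across, z up. About 0.26 kg.
- tray_upper: low cast-aluminium sampling tray, 190 x 66 x 20 mm high, flat 7 mm wide rim round a pocket 176 x 52 mm, 12 mm deep (floor 8 mm thick); straight sides, flat underside. Origin: centre of the underside; x along its length, y across its width, z up. About 0.22 kg. Lies on the footed tray at the start.
- tray_top: low cast-aluminium sampling tray, 190 x 66 x 20 mm high, flat 7 mm wide rim round a pocket 176 x 52 mm, 12 mm deep (floor 8 mm thick); straight sides, flat underside. Origin: centre of the underside; x along its length, y across its width, z up. About 0.22 kg. Lies on tray_upper at the start; in some starts it is absent (None). The two may be restacked in either order.
- halva0: block of halva, tan with a dark band over it, 30 mm (its x) x 36 mm (its y) x 30 mm high, 0.05 kg; origin: centre of the underside, z up. Two to four of the four blocks are there, loose on the counter between stack and cold plate; the rest are absent (None).
- halva1: block of halva, tan with a dark band over it, 30 mm (its x) x 36 mm (its y) x 30 mm high, 0.05 kg; origin: centre of the underside, z up. Two to four of the four blocks are there, loose on the counter between stack and cold plate; the rest are absent (None).
- halva2: block of halva, tan with a dark band over it, 30 mm (its x) x 36 mm (its y) x 30 mm high, 0.05 kg; origin: centre of the underside, z up. Two to four of the four blocks are there, loose on the counter between stack and cold plate; the rest are absent (None).
- halva3: block of halva, tan with a dark band over it, 30 mm (its x) x 36 mm (its y) x 30 mm high, 0.05 kg; origin: centre of the underside, z up. Two to four of the four blocks are there, loose on the counter between stack and cold plate; the rest are absent (None).
- plate_mid (a point): centre of the top face of the cold plate's steel slab, 36 mm above the counter; the slab is 226 mm (x, lengthwise) x 134 mm (y) and stands 6 mm proud of a fixed grey housing, 330 x 150 mm, 30 mm high, which runs on 97 mm beyond the slab's edge at the -x end (towards the robot), where the selector is. Axes turn with the housing, z up.
- selector_grip (a point): point on the selector's vertical axis, 54 mm above the counter, at the height to pinch its bar; it lies 160 mm from plate_mid along -x of the plate. The bar is 44 mm long, 12 mm wide, its top 64 mm and its foot 41 mm above the counter, over a round skirt of 23 mm radius. A white line marks the pointer half of the bar. This frame turns with the knob; the bar and its pointer point along this frame's x turned by +0.9 rad (anticlockwise from above).
- selector (a joint): angle of the selector in rad, growing clockwise seen from above, from 0 to 1.8 between stops. It clicks into four detents: 0 = open ring mark (off), 0.6 = one dot, 1.2 = two dots, 1.8 = three dots; let go near a detent, it snaps in; detent torque up to about 0.06 N m. In the plate's frame the pointer's direction is 0.9 rad minus this angle, anticlockwise from +x. Starts in the ring or the one-dot detent.
- spatula: wooden-handled spatula lying across the counter beyond the blocks, 170 mm long along y, with a 65 mm wide blade, at most 20 mm high; leave alone. Origin at its middle, on its underside. The counter is free for putting trays down beyond it, from x = 0.64 to 0.77 m and 200 mm long in y about y = 0 (from x = 0.775 m, stands a fixed scale 61 mm high with a fixed jar on either side).
- jar_c: closed jar with a yellow lid, radius 30 mm, 85 mm high; leave alone. Origin: centre of the underside.
- jar_d: closed jar with a yellow lid, radius 30 mm, 85 mm high; leave alone (absent, None, in some starts). Origin: centre of the underside.
- cup: white cup without a handle, 64 mm across, 60 mm high, at one side; leave alone. Origin: centre of the underside.
- tin: closed steel tin, 64 mm across, 40 mm high, at one side; leave alone. Origin: centre of the underside.
There are look-alikes about, which are no part of the job. Leave any red look-alike of the halva3 alone.

How it is judged:
By the outcome, as a careful person would: the job done as asked, in the order asked, and still so for the second after the job is handed in, with the robot touching nothing.
Of halva0, halva1, halva2, halva3 only 2 to 4 are there at a start; the rules pass over those that are not, and their reading is None.
Of tray_top, jar_d only 1 to 2 are there at a start; the rules pass over those that are not, and their reading is None.
At some moment in a run one of halva0, halva1, halva2, halva3 may be knocked a few centimetres aside while the robot is not near it.
It also fails if it takes over 210 s, if anything falls off the work surface, if the arm or the gripper's body presses on something with over 40 N, if the wrist force passes 120 N, or if a joint passes its speed limit or range.

## Robot

A 6-joint arm with a two-finger parallel gripper is mounted at the origin on the work surface. World frame = base frame: x ahead of the robot, y to its left, z up, the work surface at z = 0. Lengths are in m, angles in rad, forces in N, time in s.
With the tool pointing down it reaches from about 0.3 to 0.875 m from the base axis. Payload 6.4 kg.
Tool frame: the origin (TCP) lies between the finger pads; the fingertips stand tip_extent ahead of it and the grasp point (between the pads) lies 5 mm behind it (tip_extent is the distance from the TCP to the fingertips, in m); z points along the fingers, y is the direction in which the jaws open and shut (so a half turn about z gives the same grasp; the last joint's range is limited). The gripper opens to 85 mm and grips with 20 to 120 N. Pads are 22 mm wide; open, the fingers measure 114 mm over their backs; the gripper's body (76 mm by 85 mm) begins 54 mm behind the grasp point. The pads swing forward as they close: fully open they stand 13 mm farther back than shut.
Start: joints at [-0.206, 0.181, 1.607, -0, 1.354, -0.206], TCP at [0.575, 0, 0.245] pointing down, gripper open.
Joint ranges: [-2.99, 2.99], [-0.89, 2.07], [0.3, 2.58], [-1.14, 4.28], [0, 2.63], [-3.12, 3.12]. Speed limits (rad/s): [2.57, 2.57, 3.01, 3.14, 3.14, 3.14].

## Interface

Orientations are given as a unit quaternion [w, x, y, z].
In Python, from bench import * gives the robot as it stands.
- The arm moves only by the shell command python3 -m jog 'ROWS'. ROWS is JSON, a list of rows, each a list of 3 entries, a list of its own where there are three numbers: the shift along the tool's x, y, z in mm, then the turn, a rotation vector about the tool's x, y, z in rad, then the opening, from 0 (shut) to 1 (fully open). A call has 1 to 20 rows; each row is the pose to reach, as a shift and turn from the pose measured when the call began, along the tool's axes at that moment; what a row does not reach only later rows make up. A row lasts 1/12 s, in which the tool goes at most 41.7 mm and 7.16 degrees, less where a joint would pass 70% of its speed; a pose out of reach is approached as far as the arm can. A call with a gripper value outside its range is refused whole. The fingers move at their own pace and stop on an object; the grip force is fixed at half the most. Time passes only in rows, so rows that repeat a pose let the fingers close. It gives the time, the measured TCP pose, the force and the opening at its end, in the units of the state.
- get_obs(): the state, without advancing time (a new reading comes with each control period).
- camera(name): name is "scene" or "side" or "wrist"; returns (picture, depth): 384x512x3 uint8, red, green, blue; 384x512 float32, m along the optical axis (not along the pixel's ray), 0 where there is no reading.
- get_calibration(name): a dict with "fx", "fy", "cx", "cy" (pixels), "world_from_camera" (4x4, takes a point from camera to world coordinates). Camera axes: x right, y down, z forward; pixel columns grow to the right and rows downward; lengths in m; the calibration is good to about 2 mm. A picture is of the moment at which its call begins: read the wrist's pose just before it. get_calibration takes no time and is no camera call; for the wrist camera it gives the pose at the moment of the call.
- hand_in(): hands the job in, once; it reports no verdict.
The state is a dict: "time_s": time; "q": joint angles; "dq": joint speeds; "joint_efforts": joint torques, N m; "eef_pos": TCP position; "eef_rot": TCP orientation; "wrist_force": force on the tool from outside, world axes, zero at the start; "torque": the same for the moment, N m; "opening": opening from 0.0 (shut) to 1.0 (fully open).
Only numpy, scipy, OpenCV 4.12 (cv2) and the standard library are available. Lean on these libraries where they do the work, as an engineer would, in place of code of your own. Each camera call takes 0.05 s, during which the arm holds its last target.

## Working session

There is one attempt and no reset: what is moved stays moved. The work goes in short steps, Python scripts to look and compute and a shell command to move; the robot and the scene stay as the last step left them, time stands still between calls to the robot, and variables do not carry over. Pictures are saved under pics/ and viewed, and the job is handed in when it is done.

```bash
ls; mkdir -p pics
python3 - <<'E'
from bench import *
import cv2
o=get_obs(); print(o)
for n in ("scene","side","wrist"):
    p,d=camera(n); cv2.imwrite(f"pics/{n}0.png",p[:,:,::-1]); c=get_calibration(n); print(n,c)
E
```

```text
pics
{'time_s': 0.0, 'q': array([-2.06289631e-01,  1.81516074e-01,  1.60800744e+00, -2.29345063e-06,
        1.35381568e+00, -2.06255416e-01]), 'dq': array([-7.41753235e-04,  4.36453283e-04,  1.97719787e-04, -2.55510791e-05,
        2.60973311e-03, -4.95643804e-04]), 'joint_efforts': array([ 3.41415571e-04, -4.44869328e+01, -3.51340663e+01, -2.51131587e-04,
        9.11703974e-03,  3.43231875e-05]), 'eef_pos': array([5.74468615e-01, 1.33970625e-04, 2.44398454e-01]), 'eef_rot': array([-7.30262512e-04,  7.07118433e-01,  7.07094590e-01, -4.78870641e-04]), 'wrist_force': array([0.67789545, 0.25550139, 0.68440989]), 'torque': array([ 0.02269923, -0.01188899,  0.05286349]), 'opening': 1.001088305053909}
scene {'fx': 484.8058488915519, 'fy': 484.8058488915519, 'cx': 251.69430900894932, 'cy': 192.4418456162565, 'world_from_camera': array([[ 0.618601  ,  0.53225023, -0.5779641 ,  1.51404982],
       [ 0.78566985, -0.42601895,  0.4485875 , -0.77158834],
       [-0.00746286, -0.73158564, -0.6817087 ,  1.26745934],
       [ 0.        ,  0.        ,  0.        ,  1.        ]])}
side {'fx': 368.7798640833786, 'fy': 368.7798640833786, 'cx': 257.6516497820547, 'cy': 189.85890187290724, 'world_from_camera': array([[ 0.97828421, -0.1544512 ,  0.13822026,  0.35741622],
       [-0.20635753, -0.66335599,  0.71928812, -0.73098938],
       [-0.01940568, -0.732191  , -0.68082285,  0.79050212],
       [ 0.        ,  0.        ,  0.        ,  1.        ]])}
wrist {'fx': 343.9452712179011, 'fy': 343.9452712179011, 'cx': 255.77262613205485, 'cy': 196.60434164794063, 'world_from_camera': array([[ 9.99999703e-01,  1.65570300e-04, -7.52156379e-04,
         5.74544007e-01],
       [-6.59881434e-05, -9.54607304e-01, -2.97867236e-01,
         7.59788039e-02],
       [-7.67331941e-04,  2.97867197e-01, -9.54607010e-01,
         3.73165458e-01],
       [ 0.00000000e+00,  0.00000000e+00,  0.00000000e+00,
         1.00000000e+00]])}
```

View pics/scene0.png

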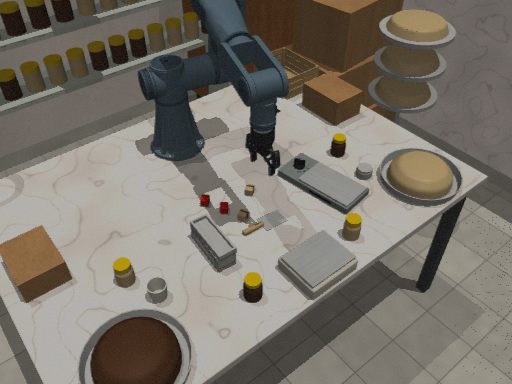

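View pics/side0.png

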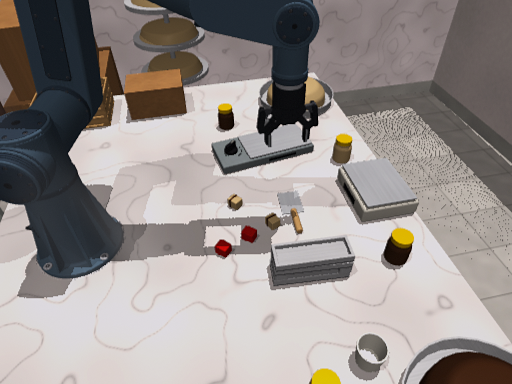

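View pics/wrist0.png

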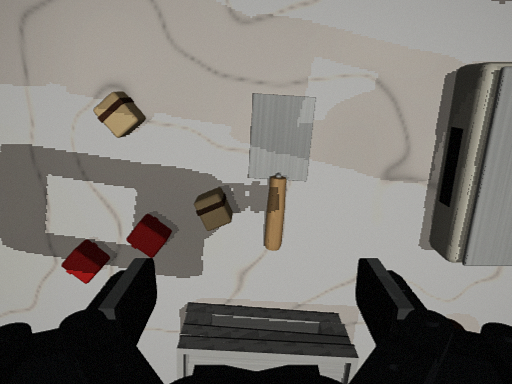

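```bash
cat > h.py <<'E'
from bench import *
import numpy as np, cv2
def cloud(n):
    c=None
    o=get_obs(); c=get_calibration(n); p,d=camera(n)
    v,u=np.mgrid[0:384,0:512]
    X=np.stack([(u-c['cx'])/c['fx']*d,(v-c['cy'])/c['fy']*d,d],-1)
    T=c['world_from_camera']; W=X@T[:3,:3].T+T[:3,3]
    W[d==0]=np.nan
    return p,d,W,c
def project(c,P):
    T=np.linalg.inv(c['world_from_camera']); P=np.atleast_2d(P); X=P@T[:3,:3].T+T[:3,3]
    return np.stack([X[:,0]/X[:,2]*c['fx']+c['cx'],X[:,1]/X[:,2]*c['fy']+c['cy']],-1)
def rays(c,uv,z):
    uv=np.atleast_2d(np.asarray(uv,float)); T=c['world_from_camera']
    r=np.stack([(uv[:,0]-c['cx'])/c['fx'],(uv[:,1]-c['cy'])/c['fy'],np.ones(len(uv))],-1)@T[:3,:3].T
    t=(z-T[2,3])/r[:,2]; return T[:3,3]+r*t[:,None]
def crop(p,x0,y0,x1,y1,s,name,marks=()):
    q=cv2.resize(p[y0:y1,x0:x1,::-1],None,fx=s,fy=s,interpolation=cv2.INTER_CUBIC)
    for m in marks: cv2.circle(q,(int((m[0]-x0)*s),int((m[1]-y0)*s)),3,(0,255,0),1)
    cv2.imwrite('pics/'+name,q)
def rect(pts):
    (cx,cy),(w,h),a=cv2.minAreaRect(np.asarray(pts,np.float32)[:,:2])
    if w<h: w,h,a=h,w,a+90
    a=(a+90)%180-90
    return np.array([cx,cy]),w,h,a
E
python3 - <<'E'
from h import *
for n in("side","scene"):
    p,d,W,c=cloud(n)
    np.savez(f'{n}1.npz',p=p,d=d,W=W)
    # stack region
    m=(W[...,2]>0.012)&(W[...,1]<-0.1)&(W[...,0]>.3)&(W[...,0]<.75)&(W[...,1]>-.5)
    k,l,s,cc=cv2.connectedComponentsWithStats(m.astype(np.uint8))
    for i in range(1,k):
        if s[i,4]>40: q=W[l==i]; print(n,'R',s[i],np.nanmin(q,0).round(3),np.nanmax(q,0).round(3),np.nanmedian(q,0).round(3))
    m=(W[...,2]>0.012)&(W[...,1]<0.45)&(W[...,1]>=-.1)&(W[...,0]>.25)&(W[...,0]<.78)&(W[...,2]<.12)
    k,l,s,cc=cv2.connectedComponentsWithStats(m.astype(np.uint8))
    for i in range(1,k):
        if s[i,4]>20: q=W[l==i]; print(n,'L',s[i],np.nanmin(q,0).round(3),np.nanmax(q,0).round(3),np.nanmedian(q,0).round(3))
    if n=="side": crop(p,180,90,430,290,3,'side1.png')
    else: crop(p,170,120,380,280,3.5,'scene1.png')
E
```

```text
side R [ 270  235   85   48 3039] [ 0.484 -0.261  0.012] [ 0.681 -0.178  0.085] [ 0.582 -0.231  0.069]
side R [214 240  18  16 180] [ 0.356 -0.135  0.012] [ 0.4   -0.101  0.035] [ 0.378 -0.118  0.03 ]
side R [355 332  34  39 833] [ 0.601 -0.49   0.012] [ 0.664 -0.426  0.064] [ 0.637 -0.456  0.045]
side R [407 345  20  25 172] [ 0.692 -0.5    0.012] [ 0.749 -0.469  0.038] [ 0.725 -0.483  0.032]
side R [309 368  27  16 190] [ 0.49 -0.5   0.05] [ 0.537 -0.484  0.089] [ 0.513 -0.494  0.086]
side L [264 117   6   8  21] [0.615 0.441 0.014] [0.634 0.449 0.045] [0.624 0.445 0.031]
side L [ 211  123  103   49 2636] [0.401 0.201 0.012] [0.75  0.389 0.068] [0.556 0.271 0.035]
side L [337 167  28  53 399] [ 0.772 -0.097  0.012] [0.78  0.099 0.053] [ 0.776 -0.011  0.036]
side L [227 193  15  15 145] [0.415 0.03  0.012] [0.457 0.078 0.033] [0.436 0.047 0.03 ]
side L [291 208  12  24 156] [ 0.583 -0.099  0.012] [ 0.605 -0.013  0.023] [ 0.594 -0.062  0.019]
side L [265 212  15  16 164] [ 0.509 -0.069  0.012] [ 0.546 -0.028  0.035] [ 0.526 -0.054  0.03 ]
side L [241 225  16  16 170] [ 0.433 -0.1    
[... 424 characters left out ...]
0.068] [ 0.626 -0.458  0.042]
scene R [155 309  20  15 129] [ 0.686 -0.5    0.012] [ 0.75  -0.47   0.041] [ 0.721 -0.485  0.028]
scene L [ 278  153   91   60 2512] [0.403 0.201 0.012] [0.749 0.402 0.07 ] [0.595 0.285 0.035]
scene L [356 168   9  10  61] [0.617 0.43  0.012] [0.658 0.45  0.047] [0.64  0.444 0.029]
scene L [245 184   9  11  80] [0.417 0.032 0.012] [0.458 0.073 0.036] [0.441 0.048 0.028]
scene L [220 202   8  11  80] [ 0.43  -0.099  0.012] [ 0.478 -0.061  0.042] [ 0.459 -0.082  0.028]
scene L [237 209  12  11  98] [ 0.509 -0.069  0.012] [ 0.547 -0.027  0.036] [ 0.533 -0.052  0.029]
scene L [242 221  22  14 107] [ 0.584 -0.098  0.012] [ 0.608 -0.015  0.027] [ 0.598 -0.058  0.018]
```

View pics/side1.png

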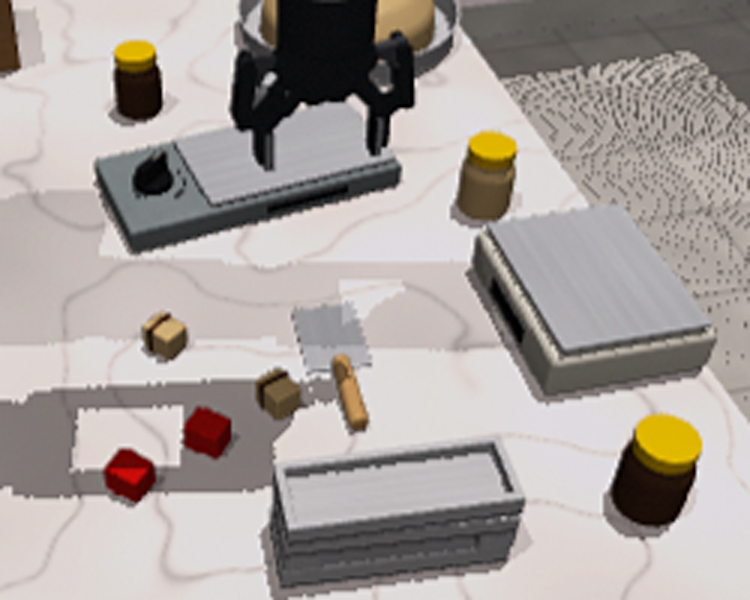

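View pics/scene1.png

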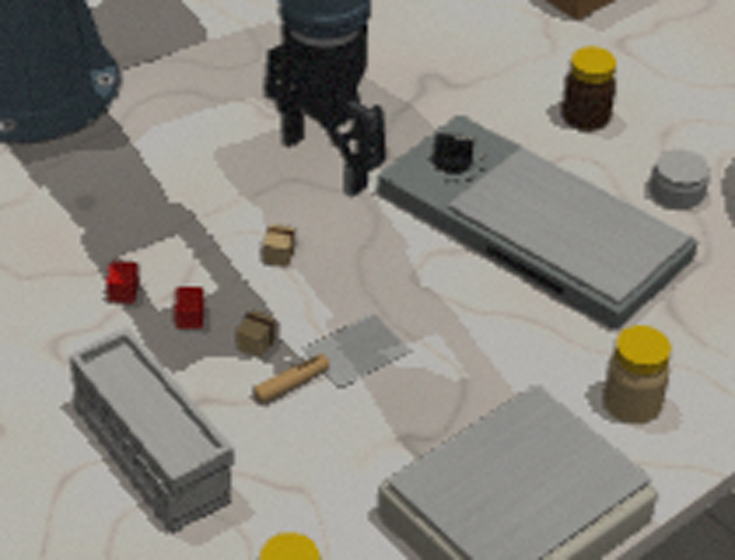

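Run:
```python
from h import *
import bench; print([n for n in dir(bench) if not n.startswith('_')]); print(getattr(bench,'tip_extent',None))
for n in("side","scene"):
    z=np.load(n+'1.npz'); W=z['W']
    for nm,m in (('stack',(W[...,2]>0.075)&(W[...,2]<.09)&(W[...,1]<-0.15)&(W[...,1]>-.3)&(W[...,0]>.45)&(W[...,0]<.72)),
              ('plate',(W[...,2]>0.0335)&(W[...,2]<.04)&(W[...,1]>0.18)&(W[...,1]<.41)&(W[...,0]>.45)&(W[...,0]<.77)),
              ('housing',(W[...,2]>0.02)&(W[...,2]<.04)&(W[...,1]>0.18)&(W[...,1]<.41)&(W[...,0]>.3)&(W[...,0]<.77)),
              ('knob',(W[...,2]>0.05)&(W[...,2]<.07)&(W[...,1]>0.18)&(W[...,1]<.41)&(W[...,0]>.3)&(W[...,0]<.5))):
        print(n,nm,m.sum(),rect(W[m]), W[m].mean(0))
```

```text
['MotionError', 'camera', 'get_calibration', 'get_obs', 'hand_in', 'tip_extent']
0.014Traceback (most recent call last):
  File "<stdin>", line 9, in <module>
  File "h.py", line 23, in rect
    (cx,cy),(w,h),a=cv2.minAreaRect(np.asarray(pts,np.float32)[:,:2])
                    ~~~~~~~~~~~~~~~^^^^^^^^^^^^^^^^^^^^^^^^^^^^^^^^^^
cv2.error: OpenCV(4.12.0) /io/opencv/modules/imgproc/src/convhull.cpp:143: error: (-215:Assertion failed) total >= 0 && (depth == CV_32F || depth == CV_32S) in function 'convexHull'
```

```bash
sed -i 's/np.asarray(pts,np.float32)\[:,:2\]/np.ascontiguousarray(np.asarray(pts,np.float32)[:,:2])/' h.py
python3 - <<'E'
from h import *
for n in("side","scene"):
    z=np.load(n+'1.npz'); W=z['W']
    for nm,m in (('stack',(W[...,2]>0.075)&(W[...,2]<.09)&(W[...,1]<-0.15)&(W[...,1]>-.3)&(W[...,0]>.45)&(W[...,0]<.72)),
              ('plate',(W[...,2]>0.0335)&(W[...,2]<.04)&(W[...,1]>0.18)&(W[...,1]<.41)&(W[...,0]>.45)&(W[...,0]<.77)),
              ('housing',(W[...,2]>0.02)&(W[...,2]<.04)&(W[...,1]>0.18)&(W[...,1]<.41)&(W[...,0]>.3)&(W[...,0]<.77)),
              ('knob',(W[...,2]>0.05)&(W[...,2]<.07)&(W[...,1]>0.18)&(W[...,1]<.41)&(W[...,0]>.3)&(W[...,0]<.5))):
        print(n,nm,m.sum(),rect(W[m]), W[m].mean(0))
    m=(W[...,2]>0.21)&(W[...,2]<.30)&(abs(W[...,1])<.06)&(abs(W[...,0]-.575)<.07)
    q=W[m]
    for s in(-1,1):
        r=q[(q[:,0]-.575)*s>0]; print(n,s,np.sort(r[:,2])[:12].round(4), r[np.argsort(r[:,2])[:5]].round(3))
E
```

```text
side stack 743 (array([ 0.5850414 , -0.21665721]), 0.19062303006649017, 0.06927555054426193, -3.437042236328125) [ 0.58468478 -0.21906271  0.08004096]
side plate 1279 (array([0.58672476, 0.30151418]), 0.2941458523273468, 0.14502298831939697, 8.616752624511719) [0.61142995 0.30061718 0.03722812]
side housing 2272 (array([0.57559901, 0.30174971]), 0.33215293288230896, 0.15557743608951569, 8.800309181213379) [0.56839798 0.28287184 0.03390523]
side knob 64 (array([0.46090868, 0.28247476]), 0.04575696960091591, 0.012722387909889221, 43.295928955078125) [0.46071258 0.2801791  0.06050508]
side -1 [0.2479 0.2486 0.2491 0.2505 0.2509 0.2516 0.2532 0.2536 0.2538 0.2551
 0.2554 0.2555] [[ 0.525 -0.008  0.248]
 [ 0.528 -0.009  0.249]
 [ 0.53  -0.01   0.249]
 [ 0.526 -0.007  0.251]
 [ 0.53  -0.009  0.251]]
side 1 [0.2469 0.247  0.2483 0.2486 0.2492 0.2493 0.2493 0.2504 0.2511 0.2515
 0.2515 0.2524] [[ 0.623 -0.008  0.247]
 [ 0.617 -0.002  0.247]
 [ 0.617  0.005  0.248]
 [ 0.62  -0.009  0.249]
 [ 0.618 -0.001  0.249]]
scene stack 328 (array([ 0.58310145, -0.2170153 ]), 0.19748857617378235, 0.07002
[... 239 characters left out ...]
y([0.57468855, 0.29943395]), 0.334541916847229, 0.15749621391296387, 9.134543418884277) [0.58958447 0.29209331 0.03349729]
scene knob 52 (array([0.46324319, 0.280586  ]), 0.04099156707525253, 0.018732476979494095, 44.26198196411133) [0.46270739 0.28120933 0.06055128]
scene -1 [0.2412 0.2447 0.2458 0.2466 0.2467 0.2469 0.252  0.2527 0.2528 0.2531
 0.2532 0.2533] [[ 0.526  0.011  0.241]
 [ 0.529 -0.     0.245]
 [ 0.528  0.005  0.246]
 [ 0.529  0.013  0.247]
 [ 0.527  0.01   0.247]]
scene 1 [0.2493 0.2528 0.253  0.253  0.2538 0.2543 0.2543 0.2544 0.2547 0.2549
 0.2557 0.2579] [[ 0.619 -0.01   0.249]
 [ 0.627  0.008  0.253]
 [ 0.624 -0.01   0.253]
 [ 0.619 -0.01   0.253]
 [ 0.629  0.002  0.254]]
```

```bash
cat >> h.py <<'E'
from scipy.spatial.transform import Rotation as R
def plan(pos,yaw):
    """shift (mm) and turn for target TCP pos, tool x axis at world yaw (rad), pointing down"""
    o=get_obs(); q=o['eef_rot']; r=R.from_quat([q[1],q[2],q[3],q[0]]); 
    c,s=np.cos(yaw),np.sin(yaw)
    t=R.from_matrix(np.array([[c,s,0],[s,-c,0],[0,0,-1]]))
    print('shift',(r.inv().apply(np.array(pos)-o['eef_pos'])*1000).round(1),'turn',(r.inv()*t).as_rotvec().round(4),'pos',o['eef_pos'].round(4),'t',round(o['time_s'],2),'F',o['wrist_force'].round(1),'op',round(o['opening'],3),'q',o['q'].round(2))
E
python3 - <<'E'
from h import *
plan([.584,-.217,.2],-.063)
E
python3 -m jog '[[[-217,10,44],[0,0,1.634],1],[[-217,10,44],[0,0,1.634],1],[[-217,10,44],[0,0,1.634],1],[[-217,10,44],[0,0,1.634],1],[[-217,10,44],[0,0,1.634],1],[[-217,10,44],[0,0,1.634],1],[[-217,10,44],[0,0,1.634],1],[[-217,10,44],[0,0,1.634],1],[[-217,10,44],[0,0,1.634],1],[[-217,10,44],[0,0,1.634],1],[[-217,10,44],[0,0,1.634],1],[[-217,10,44],[0,0,1.634],1],[[-217,10,44],[0,0,1.634],1],[[-217,10,44],[0,0,1.634],1],[[-217,10,44],[0,0,1.634],1],[[-217,10,44],[0,0,1.634],1]]'
python3 - <<'E'
from h import *
plan([.584,-.217,.2],-.063)
p,d,W,c=cloud('wrist'); cv2.imwrite('pics/w2.png',p[:,:,::-1]); np.savez('w2.npz',p=p,W=W)
m=(abs(W[...,2]-.08)<.005)&(abs(W[...,1]+.217)<.06)&(abs(W[...,0]-.584)<.12)
print(m.sum(),rect(W[m]),np.median(W[m],0))
E
```

```text
shift [-217.1    9.3   44.8] turn [-7.0000e-04  6.0000e-04  1.6338e+00] pos [5.748e-01 1.000e-04 2.449e-01] t 0.25 F [ 0.  -0.3 -0.5] op 1.002 q [-0.21  0.18  1.61 -0.    1.35 -0.21]
time_s: 1.58
eef_pos: [0.5847, -0.2169, 0.2007]
eef_rot: [-0.0, 1.0, -0.03, -0.0]
wrist_force: [0.5, 0.1, -0.0]
opening: 0.998
shift [-0.7  0.1  0.7] turn [-0.0002  0.001   0.0033] pos [ 0.5847 -0.2169  0.2007] t 1.58 F [ 0.5  0.1 -0. ] op 0.998 q [-0.55  0.33  1.52 -0.    1.3   1.09]
6346 (array([ 0.58438361, -0.21820484]), 0.19059062004089355, 0.06633006036281586, -3.7304229736328125) [ 0.60359552 -0.21931043  0.07983509]
```

View pics/w2.png

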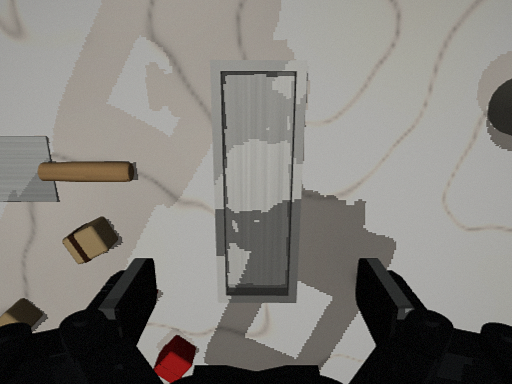

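Candidates (side view): the only aluminium tray stack is at (310,262); its top tray's floor is at 68 mm, so it has three trays with the footed one in the middle. The tan banded blocks at (235,201) and (273,220) are halva. The red cubes at (249,233) and (223,248) are look-alikes to leave. The wrist crop (rim at cols 212–308, rows 60–302) confirms the top tray.

Run:
```python
from h import *
plan([.5844,-.2182,.071],-.0651)
```

```text
shift [-1.000e-01  1.300e+00  1.297e+02] turn [-0.0002  0.0009  0.0049] pos [ 0.5847 -0.2169  0.2007] t 1.63 F [-0.3 -0.2 -0. ] op 0.998 q [-0.55  0.33  1.52 -0.    1.3   1.09]
```

```bash
python3 -m jog '[[[0,1.3,40],[0,0.001,0.005],1],[[0,1.3,80],[0,0.001,0.005],1],[[0,1.3,105],[0,0.001,0.005],1],[[0,1.3,120],[0,0.001,0.005],1],[[0,1.3,128],[0,0.001,0.005],1],[[0,1.3,129.7],[0,0.001,0.005],1],[[0,1.3,129.7],[0,0.001,0.005],1],[[0,1.3,129.7],[0,0.001,0.005],1]]'
python3 - <<'E'
from h import *
plan([.5844,-.2182,.071],-.0651)
E
python3 -m jog '[[[0,0,0],[0,0,0],0.6],[[0,0,0],[0,0,0],0.6],[[0,0,0],[0,0,0],0.6],[[0,0,0],[0,0,0],0.6],[[0,0,0],[0,0,0],0.6],[[0,0,0],[0,0,0],0.6],[[0,0,0],[0,0,0],0.6],[[0,0,0],[0,0,0],0.6],[[0,0,0],[0,0,0],0.6],[[0,0,0],[0,0,0],0.6]]'
python3 - <<'E'
from h import *
plan([.5844,-.2182,.071],-.0651)
p,d,W,c=cloud('side'); crop(p,230,180,390,300,5,'s3.png')
E
```

```text
time_s: 2.3
eef_pos: [0.5855, -0.2188, 0.0726]
eef_rot: [0.001, 0.999, -0.032, 0.001]
wrist_force: [0.2, -0.6, 0.6]
opening: 0.998
shift [-1.2 -0.5  1.6] turn [ 0.001  -0.0023  0.0005] pos [ 0.5855 -0.2188  0.0726] t 2.3 F [ 0.2 -0.6  0.6] op 0.998 q [-0.55  0.48  1.59  0.    1.06  1.09]
time_s: 3.13
eef_pos: [0.587, -0.2195, 0.0751]
eef_rot: [0.001, 0.999, -0.032, 0.003]
wrist_force: [-0.3, 0.6, 7.5]
opening: 0.751
shift [-2.7 -1.1  4.1] turn [ 0.0027 -0.006   0.0007] pos [ 0.587  -0.2195  0.0751] t 3.13 F [-0.3  0.6  7.5] op 0.751 q [-0.55  0.48  1.59  0.    1.06  1.09]
```

View pics/s3.png

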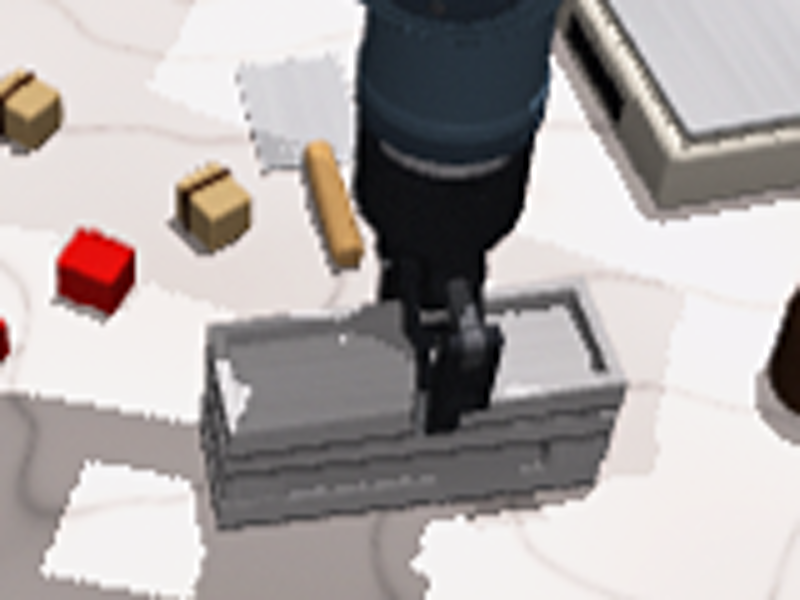

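```bash
python3 -m jog '[[[0,0,-3],[0,0,0],0.6],[[0,0,-6],[0,0,0],0.6],[[0,0,-10],[0,0,0],0.6],[[0,0,-15],[0,0,0],0.6],[[0,0,-20],[0,0,0],0.6],[[0,0,-25],[0,0,0],0.6],[[0,0,-30],[0,0,0],0.6],[[0,0,-30],[0,0,0],0.6],[[0,0,-30],[0,0,0],0.6]]'
python3 - <<'E'
from h import *
plan([.5844,-.2182,.071],-.0651)
p,d,W,c=cloud('side'); crop(p,230,180,390,300,5,'s4.png')
E
```

```text
time_s: 3.93
eef_pos: [0.5872, -0.2196, 0.1057]
eef_rot: [0.002, 0.999, -0.032, 0.003]
wrist_force: [-0.3, 0.1, -2.5]
opening: 0.752
shift [-3.1 -1.3 34.7] turn [ 0.0032 -0.0069  0.0006] pos [ 0.5872 -0.2196  0.1057] t 3.93 F [-0.3  0.1 -2.5] op 0.752 q [-0.55  0.44  1.58  0.    1.12  1.09]
```

View pics/s4.png

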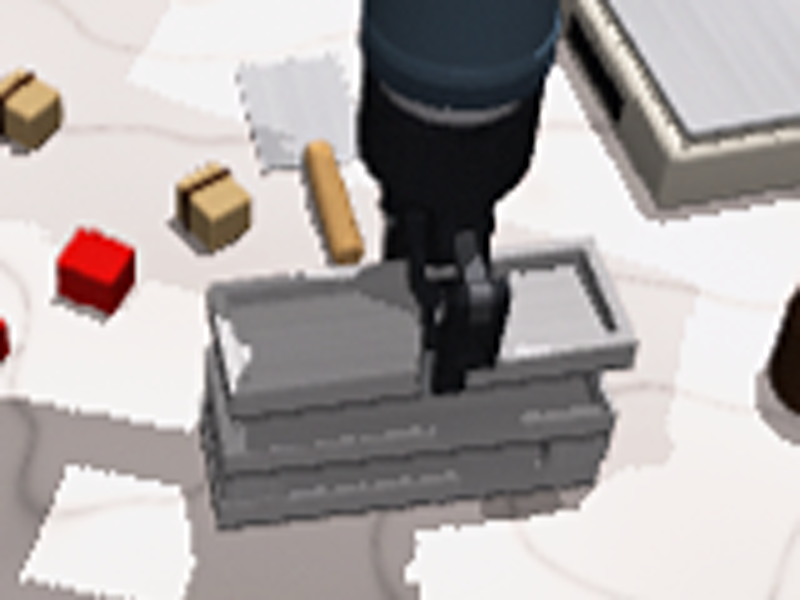

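Run:
```python
from h import *
plan([.585,-.34,.125],-.065)
plan([.585,-.34,.0155],-.065)
p,d,W,c=cloud('side')
m=(W[...,2]>.01)&(W[...,1]<-.28)&(W[...,1]>-.42)&(W[...,0]>.4)&(W[...,0]<.75)
print(m.sum(), W[m][:5])
```

```text
shift [  6.  120.5 -19.4] turn [ 0.0028 -0.0061  0.0006] pos [ 0.5869 -0.2194  0.1052] t 3.98 F [-0.7  0.5 -2.4] op 0.757 q [-0.55  0.44  1.58  0.    1.12  1.09]
shift [  5.3 120.2  90.1] turn [ 0.0028 -0.0061  0.0006] pos [ 0.5869 -0.2194  0.1052] t 3.98 F [-0.7  0.5 -2.4] op 0.757 q [-0.55  0.44  1.58  0.    1.12  1.09]
715 [[ 0.57515653 -0.28000513  0.44682521]
 [ 0.57597392 -0.28186265  0.4479598 ]
 [ 0.57820027 -0.28082353  0.44688528]
 [ 0.57976537 -0.28114341  0.44684722]
 [ 0.58113429 -0.28185726  0.44711038]]
```

```bash
python3 -m jog '[[[0,0,-10],[0.003,-0.006,0],0.6],[[2,10,-19],[0.003,-0.006,0],0.6],[[3,25,-19],[0.003,-0.006,0],0.6],[[4,45,-19],[0.003,-0.006,0],0.6],[[5,65,-19],[0.003,-0.006,0],0.6],[[6,85,-19],[0.003,-0.006,0],0.6],[[6,105,-19],[0.003,-0.006,0],0.6],[[6,117,-15],[0.003,-0.006,0],0.6],[[6,120.5,0],[0.003,-0.006,0],0.6],[[6,120.5,15],[0.003,-0.006,0],0.6],[[5.5,120.3,30],[0.003,-0.006,0],0.6],[[5.4,120.3,45],[0.003,-0.006,0],0.6],[[5.3,120.2,60],[0.003,-0.006,0],0.6],[[5.3,120.2,72],[0.003,-0.006,0],0.6],[[5.3,120.2,80],[0.003,-0.006,0],0.6],[[5.3,120.2,85],[0.003,-0.006,0],0.6],[[5.3,120.2,85],[0.003,-0.006,0],0.6],[[5.3,120.2,85],[0.003,-0.006,0],0.6]]'
python3 - <<'E'
from h import *
plan([.585,-.34,.0155],-.065)
p,d,W,c=cloud('side'); crop(p,230,200,390,320,5,'s5.png')
E
```

```text
time_s: 5.53
eef_pos: [0.585, -0.3399, 0.0205]
eef_rot: [-0.0, 0.999, -0.032, 0.0]
wrist_force: [0.4, -0.5, -3.2]
opening: 0.754
shift [-0.   0.1  5. ] turn [-0.0002 -0.      0.0008] pos [ 0.585  -0.3399  0.0205] t 5.53 F [ 0.4 -0.5 -3.2] op 0.754 q [-0.7   0.66  1.45  0.    1.04  0.93]
```

View pics/s5.png

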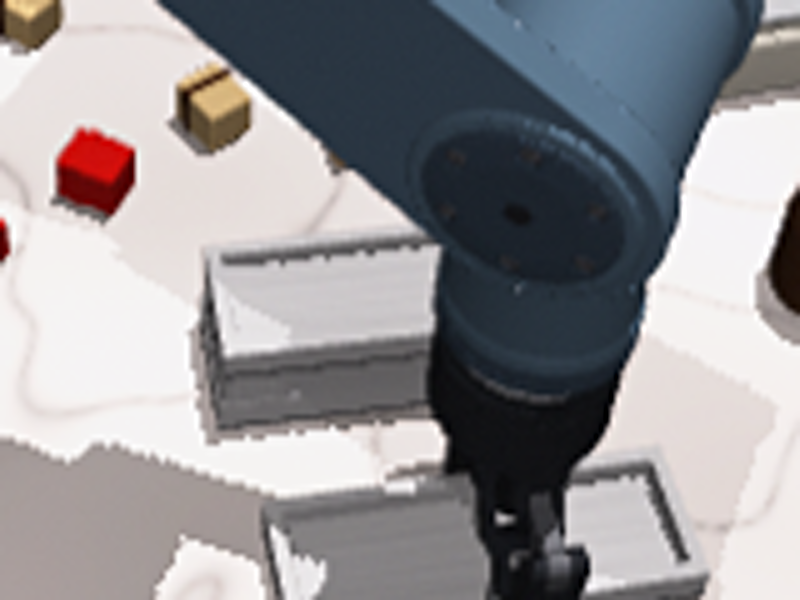

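Lower slowly to contact (watching force), then release.

```bash
python3 -m jog '[[[0,0,2],[0,0,0],0.6],[[0,0,3.5],[0,0,0],0.6],[[0,0,4.5],[0,0,0],0.6],[[0,0,5],[0,0,0],0.6],[[0,0,5],[0,0,0],0.6]]'
python3 -m jog '[[[0,0,0],[0,0,0],1],[[0,0,0],[0,0,0],1],[[0,0,0],[0,0,0],1],[[0,0,0],[0,0,0],1],[[0,0,0],[0,0,0],1],[[0,0,0],[0,0,0],1],[[0,0,0],[0,0,0],1]]'
```

```text
time_s: 6.0
eef_pos: [0.5853, -0.3402, 0.0161]
eef_rot: [0.0, 0.999, -0.032, 0.0]
wrist_force: [1.1, 0.1, -2.6]
opening: 0.753
time_s: 6.58
eef_pos: [0.5853, -0.3403, 0.0161]
eef_rot: [0.0, 0.999, -0.032, 0.0]
wrist_force: [-0.6, -0.1, -0.2]
opening: 0.998
```

```bash
python3 -m jog '[[[0,0,-15],[0,0,0],1],[[0,0,-45],[0,0,0],1],[[0,0,-85],[0,0,0],1],[[0,0,-125],[0,0,0],1],[[0,-30,-160],[0,0,0],1],[[0,-70,-184],[0,0,0],1],[[0,-110,-184],[0,0,0],1],[[0,-122,-184],[0,0,0],1],[[0,-122,-184],[0,0,0],1],[[0,-122,-184],[0,0,0],1]]'
python3 - <<'E'
from h import *
p,d,W,c=cloud('wrist'); cv2.imwrite('pics/w6.png',p[:,:,::-1])
for nm,z,y in(('foot',.06,-.218),('park',.02,-.34)):
    m=(abs(W[...,2]-z)<.005)&(abs(W[...,1]-y)<.055)&(abs(W[...,0]-.584)<.12)
    print(nm,m.sum(),rect(W[m]),np.median(W[m],0))
plan([.5844,-.2182,.046],-.0651)
E
```

```text
time_s: 7.42
eef_pos: [0.5933, -0.2175, 0.2016]
eef_rot: [0.001, 1.0, -0.031, 0.001]
wrist_force: [0.5, 0.9, 0.3]
opening: 1.0
foot 5225 (array([ 0.58277804, -0.21926025]), 0.19081147015094757, 0.06619656831026077, -5.3034820556640625) [ 0.60146797 -0.22168081  0.05983841]
park 4534 (array([ 0.58292758, -0.34015942]), 0.190128356218338, 0.06722757965326309, -3.6909255981445312) [ 0.60323765 -0.350838    0.01981731]
shift [-9.100e+00 -1.000e-01  1.551e+02] turn [ 0.0016 -0.0019  0.0017] pos [ 0.5932 -0.2186  0.2011] t 7.47 F [-0.3  0.1  0. ] op 1.002 q [-0.54  0.34  1.5  -0.    1.3   1.09]
```

View pics/w6.png

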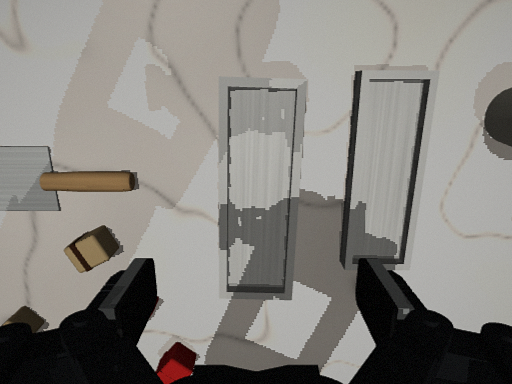

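Run:
```python
from h import *
plan([.5828,-.2193,.046],-.0926)
```

```text
shift [-10.6   1.1 155.1] turn [ 0.0015 -0.0019  0.0292] pos [ 0.5932 -0.2186  0.2011] t 7.47 F [-0.3  0.1  0. ] op 1.002 q [-0.54  0.34  1.5  -0.    1.3   1.09]
```

```bash
python3 -m jog '[[[-10.6,1.1,20],[0,0,0.029],1],[[-10.6,1.1,55],[0,0,0.029],1],[[-10.6,1.1,90],[0,0,0.029],1],[[-10.6,1.1,115],[0,0,0.029],1],[[-10.6,1.1,130],[0,0,0.029],1],[[-10.6,1.1,142],[0,0,0.029],1],[[-10.6,1.1,150],[0,0,0.029],1],[[-10.6,1.1,155],[0,0,0.029],1],[[-10.6,1.1,155],[0,0,0.029],1],[[-10.6,1.1,155],[0,0,0.029],1]]'
python3 - <<'E'
from h import *
plan([.5828,-.2193,.046],-.0926)
E
```

```text
time_s: 8.3
eef_pos: [0.5833, -0.2199, 0.0469]
eef_rot: [0.001, 0.999, -0.046, 0.001]
wrist_force: [-0.4, 0.1, 0.2]
opening: 0.995
shift [-0.6 -0.6  0.9] turn [ 0.0021 -0.003  -0.0002] pos [ 0.5833 -0.2199  0.0469] t 8.3 F [-0.4  0.1  0.2] op 0.995 q [-0.55  0.52  1.6  -0.    1.02  1.11]
```

```bash
python3 -m jog '[[[-0.5,-0.5,0.9],[0,0,0],0.6],[[-0.5,-0.5,0.9],[0,0,0],0.6],[[-0.5,-0.5,0.9],[0,0,0],0.6],[[-0.5,-0.5,0.9],[0,0,0],0.6],[[-0.5,-0.5,0.9],[0,0,0],0.6],[[-0.5,-0.5,0.9],[0,0,0],0.6],[[-0.5,-0.5,0.9],[0,0,0],0.6],[[-0.5,-0.5,0.9],[0,0,0],0.6],[[-0.5,-0.5,0.9],[0,0,0],0.6]]'
python3 -m jog '[[[0,0,-3],[0,0,0],0.6],[[0,0,-6],[0,0,0],0.6],[[0,0,-10],[0,0,0],0.6],[[0,0,-15],[0,0,0],0.6],[[0,0,-20],[0,0,0],0.6],[[0,0,-25],[0,0,0],0.6],[[0,0,-25],[0,0,0],0.6]]'
python3 - <<'E'
from h import *
plan([.5828,-.2193,.046],-.0926)
p,d,W,c=cloud('side'); crop(p,230,180,390,300,5,'s7.png')
E
```

```text
time_s: 9.05
eef_pos: [0.5839, -0.2198, 0.0477]
eef_rot: [0.002, 0.999, -0.046, 0.003]
wrist_force: [-1.7, 0.1, 6.5]
opening: 0.758
time_s: 9.63
eef_pos: [0.5846, -0.2202, 0.0741]
eef_rot: [0.002, 0.999, -0.046, 0.004]
wrist_force: [0.0, -0.3, -1.5]
opening: 0.754
shift [-2.  -0.8 28.1] turn [ 0.0041 -0.0074 -0.    ] pos [ 0.5846 -0.2202  0.0741] t 9.63 F [ 0.  -0.3 -1.5] op 0.754 q [-0.55  0.48  1.6  -0.    1.06  1.11]
```

View pics/s7.png

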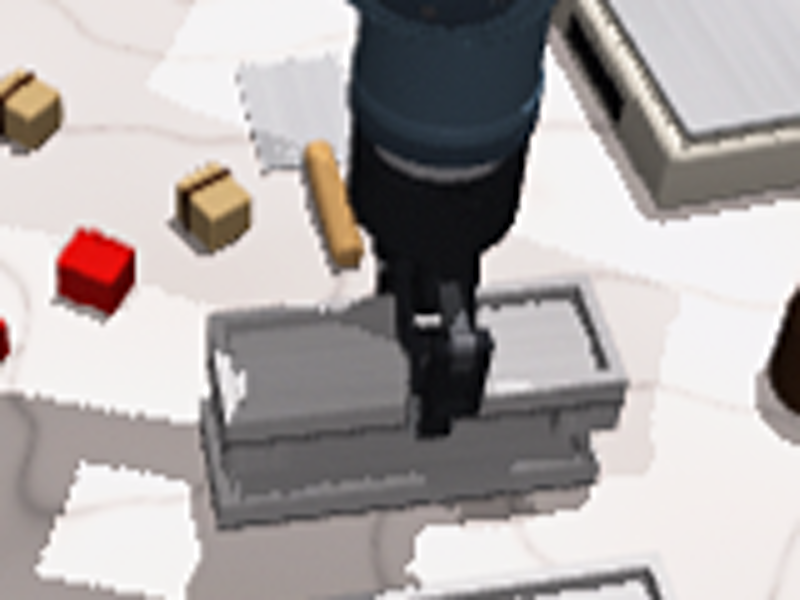

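Run:
```python
from h import *
plan([.62,.12,.2],.1566)
```

```text
shift [   5.  -341.4 -127.7] turn [ 0.0048 -0.0064 -0.2492] pos [ 0.5843 -0.2201  0.0736] t 9.68 F [ 0.7 -0.4 -2.1] op 0.758 q [-0.55  0.48  1.6  -0.    1.06  1.11]
```

```bash
python3 -m jog '[[[0,0,-10],[0,-0.006,0],0.6],[[0,0,-25],[0,-0.006,0],0.6],[[0,0,-45],[0,-0.006,0],0.6],[[0,0,-65],[0,-0.006,0],0.6],[[0,-5,-85],[0,-0.006,0],0.6],[[0,-15,-105],[0,-0.006,-0.02],0.6],[[0,-30,-120],[0,-0.006,-0.04],0.6],[[1,-50,-127],[0,-0.006,-0.06],0.6],[[1,-75,-127],[0.004,-0.006,-0.08],0.6],[[2,-100,-127],[0.004,-0.006,-0.1],0.6],[[2,-125,-127],[0.004,-0.006,-0.12],0.6],[[3,-150,-127],[0.004,-0.006,-0.14],0.6],[[3,-175,-127],[0.004,-0.006,-0.16],0.6],[[3,-200,-127],[0.004,-0.006,-0.18],0.6],[[4,-225,-127],[0.004,-0.006,-0.2],0.6],[[4,-250,-127],[0.004,-0.006,-0.22],0.6],[[5,-275,-127],[0.004,-0.006,-0.24],0.6],[[5,-300,-127],[0.004,-0.006,-0.249],0.6],[[5,-325,-127],[0.004,-0.006,-0.249],0.6],[[5,-341,-127],[0.004,-0.006,-0.249],0.6]]'
python3 -m jog '[[[0,-2,0],[0,0,0],0.6],[[0,-2,0],[0,0,0],0.6],[[0,-2,0],[0,0,0],0.6]]'
python3 - <<'E'
from h import *
plan([.62,.12,.2],.1566)
p,d,W,c=cloud('wrist'); cv2.imwrite('pics/w8.png',p[:,:,::-1]); np.savez('w8.npz',p=p,W=W)
for nm,z,y in(('slab',.036,.305),):
    m=(abs(W[...,2]-z)<.003)&(abs(W[...,1]-y)<.12)&(abs(W[...,0]-.62)<.14); print(nm,m.sum(),rect(W[m]))
m=(abs(W[...,2]-.033)<.006)&(abs(W[...,1]-.30)<.12)&(abs(W[...,0]-.58)<.19); print('hous',m.sum(),rect(W[m]))
E
```

```text
time_s: 11.35
eef_pos: [0.6198, 0.122, 0.1998]
eef_rot: [0.0, 0.997, 0.079, 0.0]
wrist_force: [0.8, -0.2, -3.4]
opening: 0.755
time_s: 11.6
eef_pos: [0.6193, 0.1236, 0.2]
eef_rot: [0.0, 0.997, 0.079, -0.0]
wrist_force: [-0.2, -0.3, -2.6]
opening: 0.757
shift [ 0.1  3.7 -0. ] turn [0.0007 0.0001 0.0016] pos [0.6193 0.1236 0.2   ] t 11.6 F [-0.2 -0.3 -2.6] op 0.757 q [ 0.01  0.34  1.5  -0.    1.3   1.42]
slab 32030 (array([0.605178  , 0.30046928]), 0.2564890682697296, 0.12777408957481384, 7.971112251281738)
hous 40411 (array([0.57340986, 0.28052166]), 0.34251290559768677, 0.13675428926944733, -4.452583312988281)
```

View pics/w8.png

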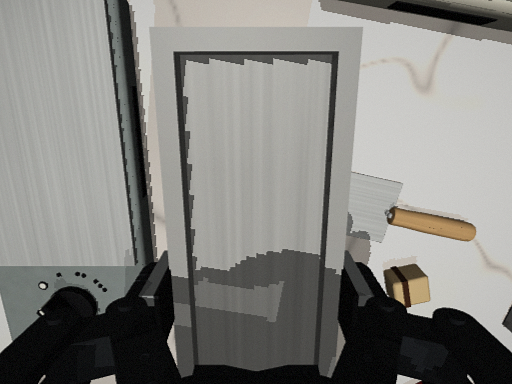

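Run:
```python
from h import *
z=np.load('w8.npz'); p=z['p'];W=z['W']
crop(p,0,0,180,384,2,'w8a.png')
crop(p,0,250,140,350,5.5,'w8b.png')
m=(abs(W[...,2]-.212)<.006); q=W[m]; print(m.sum(), np.median(q[:,2]),rect(q))
T=get_obs()['eef_pos']; 
c,s=np.cos(.155),np.sin(.155); r=q[:,:2]-T[:2]; a=r@[c,s]; b=r@[-s,c]; print(np.percentile(a,[0,1,99,99.8,100]),np.percentile(b,[0,.5,99.5,100]))
```

```text
21374 0.21189500875108874 (array([0.64562094, 0.12791197]), 0.13579392433166504, 0.09221252799034119, 9.280590057373047)
[-0.04149703 -0.03573461  0.09405832  0.09427898  0.0945044 ] [-0.04554661 -0.04305881  0.04401706  0.04666521]
```

View pics/w8a.png

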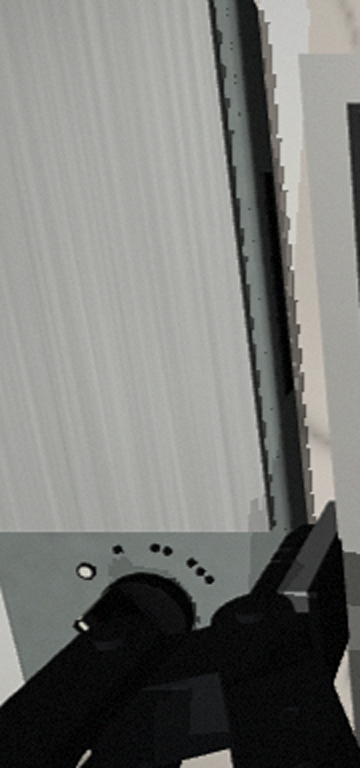

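View pics/w8b.png

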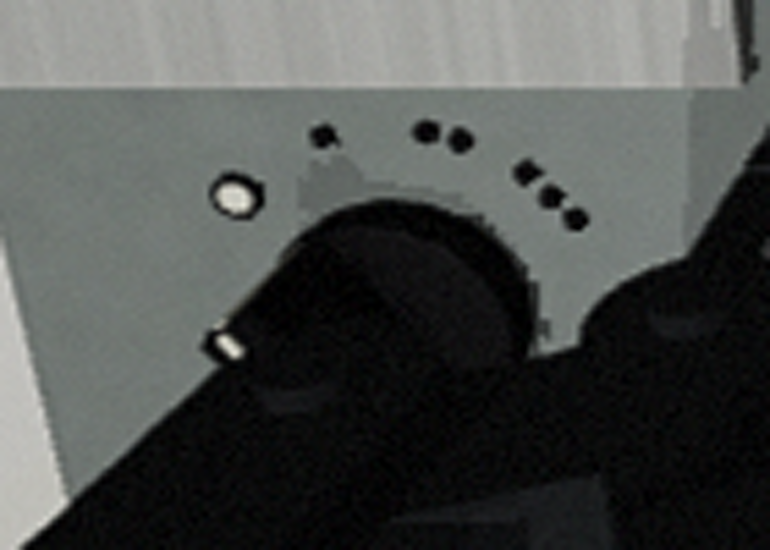

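Run:
```python
from h import *
c=get_calibration('wrist')
P=rays(c,[[105,0],[135.5,263.5],[136.5,266.3],[0,266]],.036)[:,:2]; print(P)
d1=P[0]-P[1]; y1=np.arctan2(d1[1],d1[0]); d2=P[3]-P[2]; y2=np.arctan2(d2[1],d2[0])-np.pi/2; print(y1,y2)
for y in(y1,y2,.156):
    u=np.array([np.cos(y),np.sin(y)]);v=np.array([-u[1],u[0]]); print(P[2]+.113*u+.067*v)
# marks
M=rays(c,[[43,285.5],[58.8,274.5],[80.5,274.5],[99.7,285.6]],.03)[:,:2]; print(M)
# white tip pixel
print(rays(c,[[41.8,312.5]],.064))
```

```text
[[0.74031049 0.25726456]
 [0.52105504 0.22253868]
 [0.51822589 0.22144076]
 [0.49836432 0.34938512]]
0.1570762012483036 0.15400679033898057
[0.61935385 0.30529263]
[0.61961075 0.30498183]
[0.61944404 0.30518375]
[[0.47896115 0.31320969]
 [0.49380247 0.29767055]
 [0.49710283 0.27674437]
 [0.4875616  0.25793671]]
[[0.47522825 0.2946621  0.064     ]]
```

Run:
```python
from h import *
plan([.6203,.3061,.2],.156)
plan([.6203,.3061,.07],.156)
```

```text
shift [  29.5 -180.6   -0.2] turn [0.0007 0.     0.0013] pos [0.6194 0.1231 0.1999] t 11.65 F [ 0.2  0.1 -2.8] op 0.759 q [ 0.01  0.34  1.5  -0.    1.3   1.42]
shift [  29.5 -180.7  129.8] turn [0.0007 0.     0.0013] pos [0.6194 0.1231 0.1999] t 11.65 F [ 0.2  0.1 -2.8] op 0.759 q [ 0.01  0.34  1.5  -0.    1.3   1.42]
```

```bash
python3 -m jog '[[[1,-10,0],[0,0,0],0.6],[[4,-25,0],[0,0,0],0.6],[[8,-48,0],[0,0,0],0.6],[[12,-72,0],[0,0,0],0.6],[[16,-96,0],[0,0,0],0.6],[[20,-120,0],[0,0,0],0.6],[[24,-144,0],[0,0,0],0.6],[[27,-164,0],[0,0,0],0.6],[[29,-176,5],[0,0,0],0.6],[[29.5,-180.6,20],[0,0,0],0.6],[[29.5,-180.6,38],[0,0,0],0.6],[[29.5,-180.6,56],[0,0,0],0.6],[[29.5,-180.6,74],[0,0,0],0.6],[[29.5,-180.6,92],[0,0,0],0.6],[[29.5,-180.6,106],[0,0,0],0.6],[[29.5,-180.6,118],[0,0,0],0.6],[[29.5,-180.6,125],[0,0,0],0.6],[[29.5,-180.6,128],[0,0,0],0.6],[[29.5,-180.6,128],[0,0,0],0.6],[[29.5,-180.6,128],[0,0,0],0.6]]'
python3 - <<'E'
from h import *
plan([.6203,.3061,.0637],.156)
p,d,W,c=cloud('side'); crop(p,190,90,350,210,5,'s9.png')
E
```

```text
time_s: 13.32
eef_pos: [0.6209, 0.3061, 0.0726]
eef_rot: [0.0, 0.997, 0.078, 0.001]
wrist_force: [0.1, 0.5, -3.4]
opening: 0.759
shift [-0.6 -0.1  8.9] turn [ 0.0005 -0.0013  0.0012] pos [0.6209 0.3061 0.0726] t 13.32 F [ 0.1  0.5 -3.4] op 0.759 q [ 0.29  0.61  1.4  -0.    1.13  1.7 ]
```

View pics/s9.png

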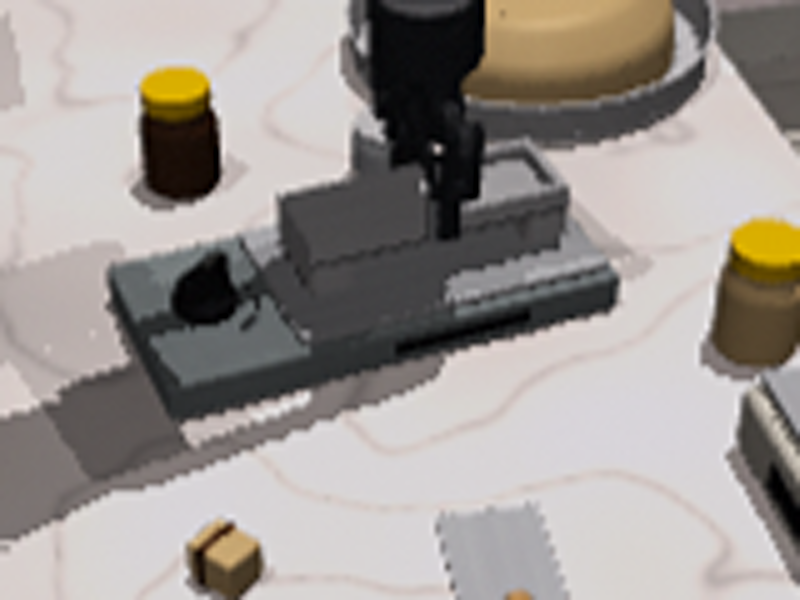

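```bash
python3 -m jog '[[[-0.5,0,2],[0,0,0],0.6],[[-0.5,0,4],[0,0,0],0.6],[[-0.5,0,6],[0,0,0],0.6],[[-0.5,0,7.5],[0,0,0],0.6],[[-0.5,0,8.5],[0,0,0],0.6],[[-0.5,0,9],[0,0,0],0.6],[[-0.5,0,9],[0,0,0],0.6]]'
```

```text
time_s: 13.95
eef_pos: [0.6205, 0.3062, 0.064]
eef_rot: [0.0, 0.997, 0.079, 0.001]
wrist_force: [-1.0, 0.3, -1.6]
opening: 0.759
```

```bash
python3 -m jog '[[[0,0,0.6],[0,0,0],0.6],[[0,0,0.6],[0,0,0],0.6],[[0,0,0.6],[0,0,0],1],[[0,0,0.6],[0,0,0],1],[[0,0,0.6],[0,0,0],1],[[0,0,0.6],[0,0,0],1],[[0,0,0.6],[0,0,0],1],[[0,0,0.6],[0,0,0],1],[[0,0,0.6],[0,0,0],1],[[0,0,-15],[0,0,0],1],[[0,0,-45],[0,0,0],1],[[0,0,-80],[0,0,0],1],[[0,0,-115],[0,0,0],1],[[0,0,-135],[0,0,0],1],[[0,0,-135],[0,0,0],1]]'
python3 - <<'E'
from h import *
plan([.6203,.3061,.0637],.156)
p,d,W,c=cloud('wrist'); cv2.imwrite('pics/w10.png',p[:,:,::-1])
m=(abs(W[...,2]-.076)<.005)&(abs(W[...,1]-.306)<.07)&(abs(W[...,0]-.62)<.13); print(m.sum(),rect(W[m]),np.median(W[m][:,2]))
m=(abs(W[...,2]-.036)<.003)&(abs(W[...,1]-.305)<.12)&(abs(W[...,0]-.65)<.14); print(m.sum(),rect(W[m]))
E
```

```text
time_s: 15.2
eef_pos: [0.6237, 0.3073, 0.2079]
eef_rot: [-0.001, 0.997, 0.079, 0.007]
wrist_force: [0.6, -1.6, 1.6]
opening: 1.003
shift [ -5.5   0.9 144.1] turn [-0.0011 -0.0139  0.0014] pos [0.6237 0.3073 0.2079] t 15.2 F [ 0.6 -1.6  1.6] op 1.003 q [ 0.29  0.46  1.32 -0.    1.34  1.7 ]
5784 (array([0.61981469, 0.30603105]), 0.1902804970741272, 0.06634286046028137, 9.099431991577148) 0.07582565205675826
17334 (array([0.61944783, 0.30798566]), 0.22625723481178284, 0.1347796469926834, 8.978363037109375)
```

View pics/w10.png

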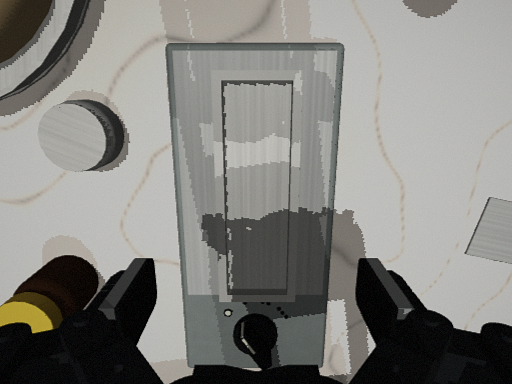

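Run:
```python
from h import *
plan([.583,-.28,.21],-.065)
```

```text
shift [-130.9  573.5   -7.1] turn [-0.0017 -0.0098  0.2223] pos [0.6224 0.3069 0.2046] t 15.25 F [ 0.   0.1 -0.1] op 1.001 q [ 0.29  0.47  1.32 -0.    1.34  1.7 ]
```

```bash
python3 -m jog '[[[-9,38,-7],[0,-0.01,0],1],[[-18,76,-7],[0,-0.01,0.03],1],[[-27,115,-7],[0,-0.01,0.06],1],[[-36,155,-7],[0,-0.01,0.09],1],[[-45,195,-7],[0,-0.01,0.12],1],[[-54,235,-7],[0,-0.01,0.15],1],[[-63,275,-7],[0,-0.01,0.18],1],[[-72,315,-7],[0,-0.01,0.222],1],[[-81,355,-7],[0,-0.01,0.222],1],[[-90,395,-7],[0,-0.01,0.222],1],[[-99,435,-7],[0,-0.01,0.222],1],[[-108,475,-7],[0,-0.01,0.222],1],[[-118,515,-7],[0,-0.01,0.222],1],[[-126,550,-7],[0,-0.01,0.222],1],[[-131,573,-7],[0,-0.01,0.222],1],[[-131,573,-7],[0,-0.01,0.222],1],[[-131,573,-7],[0,-0.01,0.222],1]]'
python3 - <<'E'
from h import *
plan([.583,-.28,.21],-.065)
p,d,W,c=cloud('wrist'); cv2.imwrite('pics/w11.png',p[:,:,::-1])
for nm,z,y in(('bot',.02,-.218),('park',.02,-.34)):
    m=(abs(W[...,2]-z)<.005)&(abs(W[...,1]-y)<.055)&(abs(W[...,0]-.584)<.12)
    print(nm,m.sum(),rect(W[m]),np.median(W[m],0))
E
```

```text
time_s: 16.67
eef_pos: [0.5818, -0.2805, 0.2088]
eef_rot: [-0.002, 0.999, -0.034, -0.001]
wrist_force: [0.2, 0.6, 0.3]
opening: 1.003
shift [ 1.2 -0.6 -1.2] turn [-0.003   0.0021 -0.0024] pos [ 0.5818 -0.2805  0.2088] t 16.67 F [0.2 0.6 0.3] op 1.003 q [-0.63  0.37  1.45  0.    1.33  1.  ]
bot 4122 (array([ 0.58065599, -0.21946901]), 0.19051632285118103, 0.06660811603069305, -4.857078552246094) [ 0.59576874 -0.21589856  0.01978334]
park 4275 (array([ 0.58276749, -0.3401005 ]), 0.18980590999126434, 0.06636074185371399, -3.7245025634765625) [ 0.59860035 -0.34499505  0.01982273]
```

View pics/w11.png

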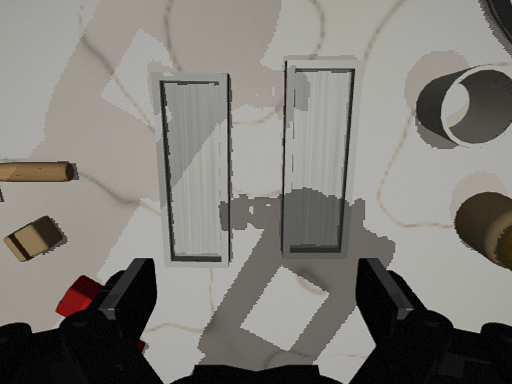

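Run:
```python
from h import *
plan([.5828,-.3401,.013],-.0648)
```

```text
shift [  5.1  61.4 195.7] turn [-0.0033  0.0021 -0.0009] pos [ 0.5821 -0.2792  0.2089] t 16.72 F [ 0.   0.8 -0.1] op 1.002 q [-0.63  0.37  1.45  0.    1.33  1.  ]
```

```bash
python3 -m jog '[[[2,25,10],[-0.003,0.002,0],1],[[4,55,25],[-0.003,0.002,0],1],[[5,61.4,55],[-0.003,0.002,0],1],[[5.1,61.4,90],[-0.003,0.002,0],1],[[5.1,61.4,125],[-0.003,0.002,0],1],[[5.1,61.4,155],[-0.003,0.002,0],1],[[5.1,61.4,175],[-0.003,0.002,0],1],[[5.1,61.4,187],[-0.003,0.002,0],1],[[5.1,61.4,193],[-0.003,0.002,0],1],[[5.1,61.4,195.5],[-0.003,0.002,0],1],[[5.1,61.4,195.5],[-0.003,0.002,0],1],[[5.1,61.4,195.5],[-0.003,0.002,0],1]]'
python3 - <<'E'
from h import *
plan([.5828,-.3401,.013],-.0648)
E
```

```text
time_s: 17.72
eef_pos: [0.584, -0.3406, 0.0151]
eef_rot: [0.001, 0.999, -0.033, 0.001]
wrist_force: [-0.8, -1.1, 0.4]
opening: 1.003
shift [-1.2 -0.4  2.1] turn [ 0.0014 -0.0022 -0.0004] pos [ 0.584  -0.3406  0.0151] t 17.72 F [-0.8 -1.1  0.4] op 1.003 q [-0.7   0.66  1.45  0.    1.02  0.93]
```

```bash
python3 -m jog '[[[-1,-0.4,2],[0,0,0],1],[[-1,-0.4,2],[0,0,0],1],[[-1,-0.4,2],[0,0,0],0.6],[[-1,-0.4,2],[0,0,0],0.6],[[-1,-0.4,2],[0,0,0],0.6],[[-1,-0.4,2],[0,0,0],0.6],[[-1,-0.4,2],[0,0,0],0.6],[[-1,-0.4,2],[0,0,0],0.6],[[-1,-0.4,2],[0,0,0],0.6],[[-1,-0.4,2],[0,0,0],0.6],[[-1,-0.4,2],[0,0,0],0.6]]'
python3 - <<'E'
from h import *
plan([.5828,-.3401,.013],-.0648)
E
python3 -m jog '[[[0,0,-5],[0,0,0],0.6],[[0,0,-15],[0,0,0],0.6],[[0,0,-30],[0,0,0],0.6],[[0,0,-45],[0,0,0],0.6],[[0,0,-60],[0,0,0],0.6],[[0,0,-65],[0,0,0],0.6],[[0,0,-65],[0,0,0],0.6],[[0,0,-65],[0,0,0],0.6]]'
python3 - <<'E'
from h import *
plan([.5807,-.2195,.08],-.0848)
p,d,W,c=cloud('wrist'); cv2.imwrite('pics/w12.png',p[:,:,::-1])
o=get_obs(); T=o['eef_pos']; q=o['eef_rot']
z0=T[2]+.0055
m=(abs(W[...,2]-z0)<.004)&(abs(W[...,1]-T[1])<.05); q=W[m]
cc,s=np.cos(-.065),np.sin(-.065); r=q[:,:2]-T[:2]; a=r@[cc,s]; b=r@[-s,cc]; print(m.sum(),np.median(q[:,2]),np.percentile(a,[1,99,99.8,100]),np.percentile(b,[0,.5,99.5,100]))
# edges of far part yaw
mm=(a>.05); print(rect(q[mm]))
E
```

```text
time_s: 18.63
eef_pos: [0.5836, -0.3406, 0.0142]
eef_rot: [0.001, 0.999, -0.033, 0.002]
wrist_force: [-1.7, 0.4, 5.5]
opening: 0.757
shift [-0.8 -0.4  1.2] turn [ 0.0021 -0.0034 -0.0005] pos [ 0.5836 -0.3406  0.0142] t 18.63 F [-1.7  0.4  5.5] op 0.757 q [-0.7   0.66  1.46  0.    1.02  0.93]
time_s: 19.3
eef_pos: [0.5836, -0.3406, 0.08]
eef_rot: [0.002, 0.999, -0.033, 0.002]
wrist_force: [0.3, 0.9, -2.4]
opening: 0.755
shift [ -10.8 -120.7   -0.4] turn [ 0.0028 -0.0045  0.0194] pos [ 0.5836 -0.3406  0.08  ] t 19.3 F [ 0.3  0.9 -2.4] op 0.755 q [-0.7   0.57  1.45  0.    1.12  0.93]
18809 0.0856882476336268 [-0.04106487  0.09478394  0.09499624  0.09518941] [-0.04616596 -0.0420008   0.0413487   0.04524327]
(array([ 0.65545809, -0.34533885]), 0.06650669127702713, 0.04517630487680435, 86.26506805419922)
```

View pics/w12.png

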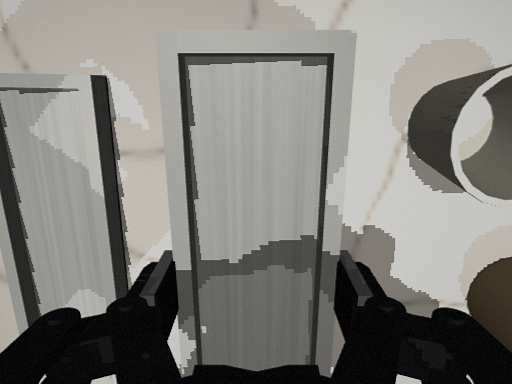

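```bash
python3 -m jog '[[[-1,-10,0],[0,0,0],0.6],[[-2,-25,0],[0,0,0.005],0.6],[[-4,-45,0],[0.002,-0.004,0.01],0.6],[[-6,-65,0],[0.002,-0.004,0.015],0.6],[[-8,-85,0],[0.002,-0.004,0.0194],0.6],[[-10,-105,0],[0.002,-0.004,0.0194],0.6],[[-10.8,-117,0],[0.002,-0.004,0.0194],0.6],[[-10.8,-120.7,0],[0.002,-0.004,0.0194],0.6],[[-10.8,-120.7,10],[0.002,-0.004,0.0194],0.6],[[-10.8,-120.7,20],[0.002,-0.004,0.0194],0.6],[[-10.8,-120.7,30],[0.002,-0.004,0.0194],0.6],[[-10.8,-120.7,35],[0.002,-0.004,0.0194],0.6],[[-10.8,-120.7,38],[0.002,-0.004,0.0194],0.6],[[-10.8,-120.7,38],[0.002,-0.004,0.0194],0.6],[[-10.8,-120.7,38],[0.002,-0.004,0.0194],0.6]]'
python3 - <<'E'
from h import *
plan([.5807,-.2195,.0347],-.0848)
E
```

```text
time_s: 20.6
eef_pos: [0.5801, -0.2196, 0.0404]
eef_rot: [-0.0, 0.999, -0.043, -0.001]
wrist_force: [0.7, -0.1, -2.4]
opening: 0.753
shift [ 0.6 -0.1  5.7] turn [-0.0004  0.0014 -0.0006] pos [ 0.5801 -0.2196  0.0404] t 20.6 F [ 0.7 -0.1 -2.4] op 0.753 q [-0.55  0.53  1.61 -0.    1.01  1.1 ]
```

```bash
python3 -m jog '[[[0.5,0,2],[0,0.001,0],0.6],[[0.5,0,4],[0,0.001,0],0.6],[[0.5,0,5],[0,0.001,0],0.6],[[0.5,0,5.7],[0,0.001,0],0.6],[[0.5,0,6],[0,0.001,0],0.6],[[0.5,0,6.2],[0,0.001,0],0.6]]'
python3 -m jog '[[[0,0,0],[0,0,0],1],[[0,0,0],[0,0,0],1],[[0,0,0],[0,0,0],1],[[0,0,0],[0,0,0],1],[[0,0,0],[0,0,0],1],[[0,0,0],[0,0,0],1],[[0,0,-10],[0,0,0],1],[[0,0,-35],[0,0,0],1],[[0,0,-70],[0,0,0],1],[[0,0,-110],[0,0,0],1],[[0,0,-150],[0,0,0],1],[[0,0,-175],[0,0,0],1],[[0,0,-175],[0,0,0],1],[[0,0,-175],[0,0,0],1]]'
python3 - <<'E'
from h import *
plan([.5807,-.2195,.0347],-.0848)
p,d,W,c=cloud('wrist'); cv2.imwrite('pics/w13.png',p[:,:,::-1]); np.savez('w13.npz',p=p,W=W)
for nm,z,y in(('upper',.04,-.218),):
    m=(abs(W[...,2]-z)<.005)&(abs(W[...,1]-y)<.055)&(abs(W[...,0]-.584)<.12)
    print(nm,m.sum(),rect(W[m]),np.median(W[m],0))
p,d,W,c=cloud('side'); crop(p,180,90,380,290,4,'s13.png'); np.savez('s13.npz',p=p,W=W)
E
```

```text
time_s: 21.1
eef_pos: [0.5806, -0.2196, 0.0343]
eef_rot: [-0.0, 0.999, -0.043, -0.0]
wrist_force: [-1.1, 0.5, -2.0]
opening: 0.755
time_s: 22.27
eef_pos: [0.5819, -0.2203, 0.2126]
eef_rot: [0.001, 0.999, -0.043, 0.002]
wrist_force: [-0.4, -0.2, 0.1]
opening: 1.002
shift [ -2.1  -1.1 177.9] turn [ 0.0021 -0.0046 -0.0004] pos [ 0.5819 -0.2203  0.2126] t 22.27 F [-0.4 -0.2  0.1] op 1.002 q [-0.55  0.31  1.52  0.    1.31  1.1 ]
upper 4386 (array([ 0.58023918, -0.21953967]), 0.18919648230075836, 0.06609455496072769, -4.8531646728515625) [ 0.59566467 -0.22033295  0.03982756]
```

View pics/w13.png

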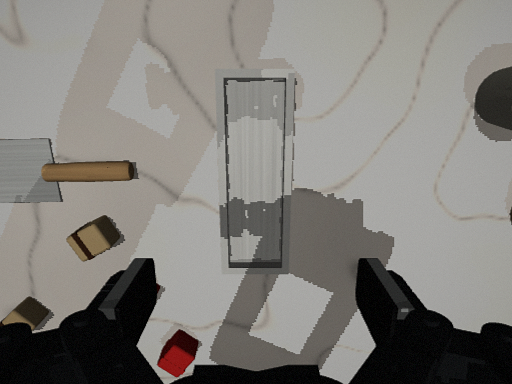

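View pics/s13.png

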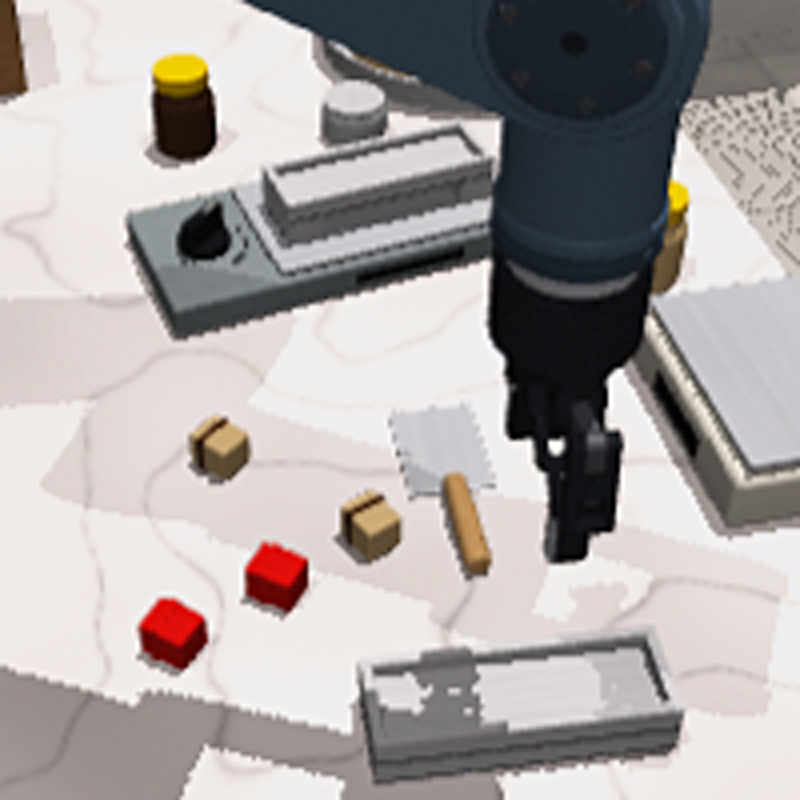

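Run:
```python
from h import *
plan([.48,-.07,.24],1.571)
```

```text
shift [-112.5 -140.2  -31. ] turn [-1.9000e-03  4.0000e-04 -1.6564e+00] pos [ 0.5801 -0.2193  0.2087] t 22.37 F [ 0.7  0.3 -1.3] op 0.999 q [-0.55  0.31  1.52  0.    1.31  1.1 ]
```

```bash
python3 -m jog '[[[-14,-18,-31],[0,0,-0.12],1],[[-28,-35,-31],[0,0,-0.24],1],[[-42,-52,-31],[0,0,-0.36],1],[[-56,-70,-31],[0,0,-0.48],1],[[-70,-87,-31],[0,0,-0.6],1],[[-84,-105,-31],[0,0,-0.72],1],[[-98,-122,-31],[0,0,-0.84],1],[[-112,-140,-31],[0,0,-0.96],1],[[-112,-140,-31],[0,0,-1.08],1],[[-112,-140,-31],[0,0,-1.2],1],[[-112,-140,-31],[0,0,-1.32],1],[[-112,-140,-31],[0,0,-1.44],1],[[-112,-140,-31],[0,0,-1.56],1],[[-112,-140,-31],[0,0,-1.656],1],[[-112,-140,-31],[0,0,-1.656],1],[[-112,-140,-31],[0,0,-1.656],1]]'
cat >> h.py <<'E'
def blocks(W,p,zr=(.022,.037)):
    hsv=cv2.cvtColor(p,cv2.COLOR_RGB2HSV)
    m=((W[...,2]>zr[0])&(W[...,2]<zr[1])&(W[...,1]>-.17)&(W[...,1]<.16)&(W[...,0]>.3)&(W[...,0]<.6)).astype(np.uint8)
    k,l,s,cc=cv2.connectedComponentsWithStats(m)
    out=[]
    for i in range(1,k):
        if s[i,4]<60: continue
        ii=l==i; q=W[ii]; q=q[q[:,2]>np.median(q[:,2])-.004]; c_=np.median(hsv[ii],0)
        r=rect(q); print('block px',cc[i].round(),'n',s[i,4],'c',r[0].round(4),'wh',round(r[1],4),round(r[2],4),'ang',round(r[3],1),'z',round(float(np.median(q[:,2])),4),'hsv',c_)
E
python3 - <<'E'
from h import *
plan([.48,-.07,.24],1.571)
p,d,W,c=cloud('wrist'); cv2.imwrite('pics/w14.png',p[:,:,::-1]); blocks(W,p)
for n in('side','scene'):
    p,d,W,c=cloud(n); print(n); blocks(W,p)
E
```

```text
time_s: 23.7
eef_pos: [0.4797, -0.07, 0.2385]
eef_rot: [-0.002, 0.708, 0.706, -0.001]
wrist_force: [0.2, 0.2, -0.4]
opening: 0.999
shift [-0.   0.3 -1.5] turn [-0.0042 -0.0022 -0.0034] pos [ 0.4797 -0.07    0.2385] t 23.7 F [ 0.2  0.2 -0.4] op 0.999 q [-0.39 -0.02  1.83  0.    1.33 -0.39]
block px [209.  36.] n 1447 c [0.4363 0.0521] wh 0.0363 0.0303 ang -51.7 z 0.0298 hsv [ 19.  97. 146.]
block px [305. 147.] n 1113 c [ 0.5274 -0.0492] wh 0.0361 0.0302 ang -66.7 z 0.0298 hsv [ 19.  98. 148.]
block px [231. 178.] n 1041 c [ 0.4537 -0.0809] wh 0.036 0.0307 ang -39.3 z 0.0298 hsv [  0. 212. 157.]
block px [160. 208.] n 986 c [ 0.3775 -0.1133] wh 0.0359 0.0311 ang -43.1 z 0.0298 hsv [  1. 217.  86.]
side
block px [234. 199.] n 112 c [0.4378 0.053 ] wh 0.0365 0.0327 ang -53.2 z 0.0305 hsv [ 17.5 112.  160. ]
block px [272. 218.] n 128 c [ 0.5274 -0.0485] wh 0.0386 0.0305 ang -64.1 z 0.0312 hsv [ 18.  111.5 177. ]
block px [249. 231.] n 137 c [ 0.4544 -0.0796] wh 0.0352 0.0316 ang -37.0 z 0.0308 hsv [  0. 244. 193.]
block px [222. 245.] n 151 c [ 0.3792 -0.1125] wh 0.0377 0.0327 ang -46.0 z 0.0306 hsv [  0. 243. 110.]
scene
block px [204. 198.] n 63 c [ 0.3794 -0.1137] wh 0.0374 0.0282 ang -46.8 z 0.0314 hsv [  1. 214.  95.]
block px [223. 206.] n 70 c [ 0.4552 -0.0825] wh 0.0379 0.0293 ang -36.4 z 0.031 hsv [  1.  217.  143.5]
block px [243. 213.] n 72 c [ 0.529  -0.0489] wh 0.0349 0.0319 ang -71.8 z 0.0305 hsv [ 19.  99. 135.]
```

View pics/w14.png

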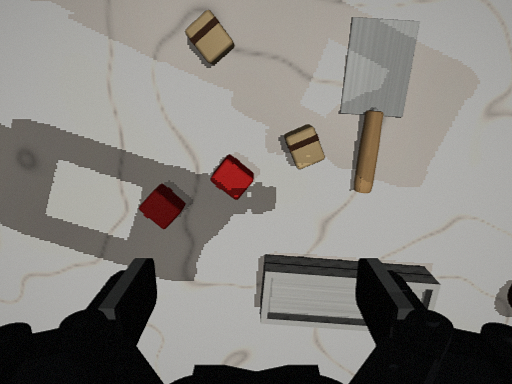

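Run:
```python
from h import *
plan([.4363,.0521,.10],np.radians(128.3))
plan([.4363,.0521,.0245],np.radians(128.3))
```

```text
shift [121.9 -43.8 139.7] turn [-0.002  -0.0024 -0.6708] pos [ 0.4802 -0.0702  0.2394] t 23.85 F [0.4 0.3 0.7] op 0.997 q [-0.39 -0.02  1.83  0.    1.33 -0.39]
shift [121.8 -43.6 215.2] turn [-0.002  -0.0024 -0.6708] pos [ 0.4802 -0.0702  0.2394] t 23.85 F [0.4 0.3 0.7] op 0.997 q [-0.39 -0.02  1.83  0.    1.33 -0.39]
```

```bash
python3 -m jog '[[[30,-11,20],[0,0,-0.12],0.7],[[60,-22,45],[0,0,-0.24],0.7],[[90,-33,75],[0,0,-0.36],0.7],[[122,-44,100],[0,0,-0.48],0.7],[[122,-44,125],[0,0,-0.6],0.7],[[122,-44,140],[0,0,-0.671],0.7],[[122,-44,140],[0,0,-0.671],0.7],[[122,-44,140],[0,0,-0.671],0.7]]'
python3 - <<'E'
from h import *
p,d,W,c=cloud('wrist'); blocks(W,p)
p,d,W,c=cloud('side'); blocks(W,p)
plan([.4363,.0521,.0245],np.radians(128.3))
E
```

```text
time_s: 24.52
eef_pos: [0.4356, 0.0523, 0.0993]
eef_rot: [-0.002, 0.437, 0.899, -0.0]
wrist_force: [-0.5, 1.0, 0.5]
opening: 0.702
block px [257. 216.] n 2665 c [0.4358 0.0527] wh 0.0351 0.0303 ang -51.8 z 0.0299 hsv [ 18. 105.  73.]
block px [ 28. 326.] n 282 c [ 0.36   -0.1084] wh 0.0204 0.008 ang 78.4 z 0.0291 hsv [  1. 219. 104.]
block px [181. 358.] n 164 c [ 0.4618 -0.0686] wh 0.0325 0.003 ang -35.2 z 0.0255 hsv [  2. 226.  51.]
block px [262. 367.] n 98 c [ 0.5119 -0.037 ] wh 0.0151 0.0063 ang 51.7 z 0.0246 hsv [ 18.  104.5  53. ]
block px [234. 199.] n 110 c [0.4367 0.0529] wh 0.0372 0.0319 ang -53.4 z 0.0311 hsv [ 17. 117.  84.]
block px [272. 218.] n 127 c [ 0.5278 -0.0479] wh 0.0357 0.0297 ang -67.8 z 0.0308 hsv [ 18. 109. 192.]
block px [249. 231.] n 137 c [ 0.4547 -0.0795] wh 0.0354 0.0309 ang -43.0 z 0.031 hsv [  0. 244. 197.]
block px [222. 245.] n 149 c [ 0.3789 -0.1126] wh 0.0354 0.0322 ang -47.6 z 0.0308 hsv [  0. 244. 196.]
shift [ 0.8 -0.5 76.3] turn [ 0.0002 -0.0014 -0.0031] pos [0.4372 0.0517 0.1008] t 24.62 F [0.2 0.5 0.1] op 0.698 q [-0.15  0.08  2.05  0.    1.01 -0.82]
```

```bash
python3 -m jog '[[[0.8,-0.5,20],[0,0,-0.003],0.7],[[0.8,-0.5,45],[0,0,-0.003],0.7],[[0.8,-0.5,62],[0,0,-0.003],0.7],[[0.8,-0.5,72],[0,0,-0.003],0.7],[[0.8,-0.5,76],[0,0,-0.003],0.7],[[0.8,-0.5,76],[0,0,-0.003],0.7],[[0.8,-0.5,76],[0,0,-0.003],0.7]]'
python3 -m jog '[[[0,0,0],[0,0,0],0.2],[[0,0,0],[0,0,0],0.2],[[0,0,0],[0,0,0],0.2],[[0,0,0],[0,0,0],0.2],[[0,0,0],[0,0,0],0.2],[[0,0,0],[0,0,0],0.2],[[0,0,0],[0,0,0],0.2],[[0,0,0],[0,0,0],0.2],[[0,0,0],[0,0,0],0.2]]'
```

```text
time_s: 25.2
eef_pos: [0.4373, 0.0518, 0.0258]
eef_rot: [0.0, 0.436, 0.9, 0.001]
wrist_force: [-0.6, 0.4, 0.2]
opening: 0.697
time_s: 25.95
eef_pos: [0.4386, 0.0517, 0.0271]
eef_rot: [0.001, 0.436, 0.9, 0.001]
wrist_force: [-0.2, -1.0, 6.7]
opening: 0.335
```

Run:
```python
from h import *
plan([.6593,.3123,.18],1.7296)
plan([.6593,.3123,.10],1.7296)
```

```text
shift [  67.7  335.2 -152. ] turn [0.0034 0.001  0.5089] pos [0.4386 0.0517 0.0271] t 25.95 F [-0.2 -1.   6.7] op 0.335 q [-0.15  0.23  2.08  0.    0.83 -0.82]
shift [ 67.9 334.9 -72. ] turn [0.0034 0.001  0.5089] pos [0.4386 0.0517 0.0271] t 25.95 F [-0.2 -1.   6.7] op 0.335 q [-0.15  0.23  2.08  0.    0.83 -0.82]
```

```bash
python3 -m jog '[[[0,0,-10],[0,0,0],0.2],[[0,0,-30],[0,0,0],0.2],[[0,0,-60],[0,0,0],0.2],[[0,0,-90],[0,0,0],0.2],[[2,10,-120],[0,0,0.02],0.2],[[6,30,-142],[0,0,0.06],0.2],[[11,55,-152],[0,0,0.1],0.2],[[17,85,-152],[0,0,0.15],0.2],[[23,115,-152],[0,0,0.2],0.2],[[29,145,-152],[0,0,0.25],0.2],[[35,175,-152],[0,0,0.3],0.2],[[41,205,-152],[0,0,0.35],0.2],[[47,235,-152],[0,0,0.4],0.2],[[53,265,-152],[0,0,0.45],0.2],[[59,295,-152],[0,0,0.509],0.2],[[64,318,-152],[0,0,0.509],0.2],[[67,331,-152],[0,0,0.509],0.2],[[67.7,335,-152],[0,0,0.509],0.2],[[67.7,335,-152],[0,0,0.509],0.2],[[67.7,335,-152],[0,0,0.509],0.2]]'
python3 - <<'E'
from h import *
plan([.6593,.3123,.098],1.7296)
p,d,W,c=cloud('wrist'); cv2.imwrite('pics/w15.png',p[:,:,::-1])
p,d,W,c=cloud('side'); cv2.imwrite('pics/s15.png',p[:,:,::-1]); blocks(W,p)
E
```

```text
time_s: 27.62
eef_pos: [0.6586, 0.3117, 0.1802]
eef_rot: [0.001, 0.649, 0.761, 0.001]
wrist_force: [-0.5, 0.2, -0.8]
opening: 0.338
shift [ 0.5  0.5 82.2] turn [0.0027 0.0005 0.    ] pos [0.6586 0.3117 0.1802] t 27.62 F [-0.5  0.2 -0.8] op 0.338 q [ 0.28  0.57  1.23 -0.    1.34  0.12]
block px [272. 218.] n 125 c [ 0.5274 -0.0484] wh 0.0378 0.0296 ang -65.9 z 0.031 hsv [ 18. 111. 185.]
block px [248. 231.] n 140 c [ 0.4544 -0.0795] wh 0.0356 0.0335 ang -40.7 z 0.0304 hsv [  0. 244. 189.]
block px [222. 245.] n 149 c [ 0.379  -0.1124] wh 0.0367 0.0326 ang -44.3 z 0.0308 hsv [  0. 244. 188.]
```

View pics/w15.png

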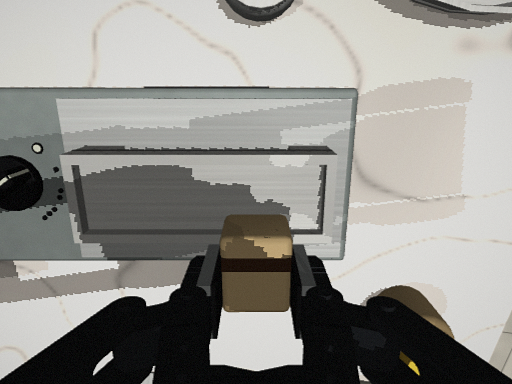

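View pics/s15.png

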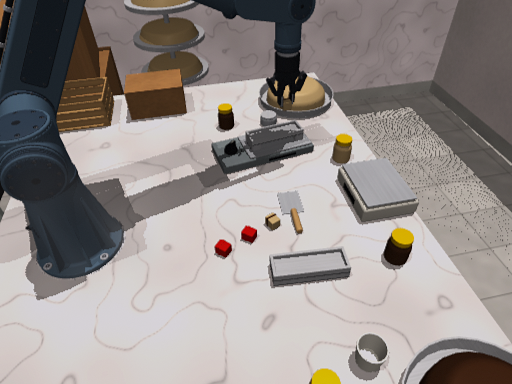

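```bash
python3 -m jog '[[[0.5,0.5,15],[0.002,0,0],0.2],[[0.5,0.5,35],[0.002,0,0],0.2],[[0.5,0.5,55],[0.002,0,0],0.2],[[0.5,0.5,68],[0.002,0,0],0.2],[[0.5,0.5,77],[0.002,0,0],0.2],[[0.5,0.5,81],[0.002,0,0],0.2],[[0.5,0.5,81],[0.002,0,0],0.2],[[0.5,0.5,81],[0.002,0,0],0.2]]'
python3 - <<'E'
from h import *
plan([.6593,.3123,.0931],1.7296)
E
```

```text
time_s: 28.38
eef_pos: [0.6598, 0.3119, 0.1]
eef_rot: [0.001, 0.649, 0.761, 0.001]
wrist_force: [-0.0, 0.2, -0.5]
opening: 0.337
shift [ 0.4 -0.4  6.9] turn [ 0.0019  0.0003 -0.0008] pos [0.6598 0.3119 0.1   ] t 28.38 F [-0.   0.2 -0.5] op 0.337 q [ 0.28  0.65  1.27 -0.    1.22  0.12]
```

```bash
python3 -m jog '[[[0.4,-0.4,2],[0,0,0],0.2],[[0.4,-0.4,4],[0,0,0],0.2],[[0.4,-0.4,5.5],[0,0,0],0.2],[[0.4,-0.4,6.5],[0,0,0],0.2],[[0.4,-0.4,7],[0,0,0],0.2],[[0.4,-0.4,7.2],[0,0,0],0.2],[[0.4,-0.4,7.2],[0,0,0],0.2]]'
```

```text
time_s: 28.97
eef_pos: [0.6594, 0.3123, 0.0932]
eef_rot: [0.001, 0.649, 0.761, 0.001]
wrist_force: [-2.5, -0.3, 3.0]
opening: 0.334
```

Contact felt; release and back off, looking at the result.

```bash
python3 -m jog '[[[0,0,0],[0,0,0],0.6],[[0,0,0],[0,0,0],0.6],[[0,0,0],[0,0,0],0.6],[[0,0,0],[0,0,0],0.6],[[0,0,0],[0,0,0],0.6],[[0,0,-8],[0,0,0],0.6],[[0,0,-25],[0,0,0],0.6],[[0,0,-50],[0,0,0],0.6],[[0,0,-80],[0,0,0],0.6],[[0,0,-105],[0,0,0],0.6],[[0,0,-105],[0,0,0],0.6]]'
python3 - <<'E'
from h import *
p,d,W,c=cloud('wrist'); cv2.imwrite('pics/w16.png',p[:,:,::-1])
m=(abs(W[...,2]-.096)<.004)&(abs(W[...,1]-.31)<.04)&(abs(W[...,0]-.62)<.09); print('A',m.sum(),rect(W[m]),np.median(W[m][:,2]))
p,d,W,c=cloud('side'); blocks(W,p)
plan([.5274,-.0492,.10],np.radians(113.3))
E
```

```text
time_s: 29.88
eef_pos: [0.6625, 0.3134, 0.2068]
eef_rot: [0.004, 0.649, 0.761, 0.006]
wrist_force: [-0.3, 0.2, 0.6]
opening: 0.602
A 1898 (array([0.65848833, 0.31429547]), 0.03545793890953064, 0.03003559447824955, -80.33883476257324) 0.09586050426799136
block px [272. 218.] n 125 c [ 0.5277 -0.0482] wh 0.0358 0.0299 ang -68.6 z 0.0309 hsv [ 18. 111. 184.]
block px [248. 231.] n 138 c [ 0.4542 -0.0799] wh 0.0367 0.0305 ang -39.9 z 0.0309 hsv [  0. 244. 188.]
block px [222. 245.] n 152 c [ 0.3786 -0.112 ] wh 0.0351 0.0313 ang -44.7 z 0.0309 hsv [  0. 244. 188.]
shift [-336.5 -188.7   99.6] turn [ 0.0062  0.0005 -0.2486] pos [0.6602 0.3126 0.2009] t 29.98 F [-0.2 -1.1 -0.1] op 0.599 q [ 0.28  0.55  1.21 -0.    1.38  0.12]
```

View pics/w16.png

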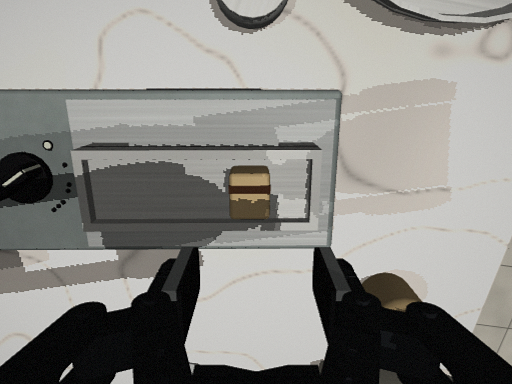

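```bash
python3 -m jog '[[[-32,-18,0],[0,0,0],0.7],[[-64,-36,0],[0,0,-0.03],0.7],[[-96,-54,0],[0,0,-0.06],0.7],[[-128,-72,0],[0,0,-0.09],0.7],[[-160,-90,0],[0,0,-0.12],0.7],[[-192,-108,0],[0,0,-0.15],0.7],[[-224,-126,0],[0,0,-0.18],0.7],[[-256,-144,0],[0,0,-0.21],0.7],[[-288,-162,20],[0,0,-0.249],0.7],[[-318,-178,50],[0.004,0,-0.249],0.7],[[-336,-188,80],[0.004,0,-0.249],0.7],[[-336.5,-188.7,99],[0.004,0,-0.249],0.7],[[-336.5,-188.7,99],[0.004,0,-0.249],0.7],[[-336.5,-188.7,99],[0.004,0,-0.249],0.7]]'
python3 - <<'E'
from h import *
p,d,W,c=cloud('wrist'); blocks(W,p); cv2.imwrite('pics/w17.png',p[:,:,::-1])
plan([.5274,-.0492,.0245],np.radians(113.3))
E
```

```text
time_s: 31.15
eef_pos: [0.5258, -0.0489, 0.0991]
eef_rot: [-0.001, 0.55, 0.835, 0.0]
wrist_force: [1.2, -0.2, 0.1]
opening: 0.7
block px [ 13. 218.] n 1434 c [ 0.3889 -0.1098] wh 0.0421 0.0199 ang -77.6 z 0.0295 hsv [  0.  216.  108.5]
block px [130. 217.] n 2823 c [ 0.4537 -0.0805] wh 0.0357 0.0307 ang -39.5 z 0.0298 hsv [  0. 217.  96.]
block px [259. 217.] n 2713 c [ 0.5273 -0.0488] wh 0.036 0.0302 ang -66.5 z 0.0299 hsv [ 19. 103.  79.]
shift [-0.3 -0.2 76.1] turn [ 0.0014 -0.0002  0.0005] pos [ 0.5273 -0.0489  0.1006] t 31.2 F [-0.  -0.3  0.9] op 0.7 q [-0.32  0.26  1.83  0.    1.05 -0.73]
```

View pics/w17.png

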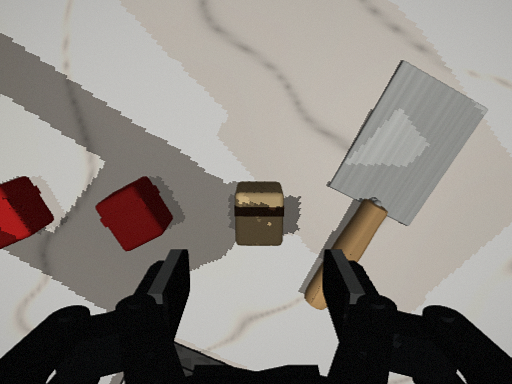

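```bash
python3 -m jog '[[[-0.3,-0.2,20],[0,0,0],0.6],[[-0.3,-0.2,45],[0,0,0],0.6],[[-0.3,-0.2,62],[0,0,0],0.6],[[-0.3,-0.2,72],[0,0,0],0.6],[[-0.3,-0.2,76],[0,0,0],0.6],[[-0.3,-0.2,76],[0,0,0],0.6],[[-0.3,-0.2,76],[0,0,0],0.6]]'
python3 -m jog '[[[0,0,0],[0,0,0],0.2],[[0,0,0],[0,0,0],0.2],[[0,0,0],[0,0,0],0.2],[[0,0,0],[0,0,0],0.2],[[0,0,0],[0,0,0],0.2],[[0,0,0],[0,0,0],0.2],[[0,0,0],[0,0,0],0.2],[[0,0,0],[0,0,0],0.2]]'
python3 - <<'E'
from h import *
plan([.5803,.2997,.18],1.7296)
E
```

```text
time_s: 31.78
eef_pos: [0.5285, -0.0491, 0.0258]
eef_rot: [0.001, 0.549, 0.836, 0.001]
wrist_force: [-0.3, -0.6, 0.6]
opening: 0.6
time_s: 32.45
eef_pos: [0.5301, -0.0496, 0.0277]
eef_rot: [0.003, 0.549, 0.836, 0.001]
wrist_force: [0.5, 0.1, 7.2]
opening: 0.336
shift [ 300.2  185.5 -152.3] turn [0.0061 0.0026 0.249 ] pos [ 0.5301 -0.0496  0.0277] t 32.45 F [0.5 0.1 7.2] op 0.336 q [-0.32  0.39  1.85  0.    0.9  -0.73]
```

```bash
python3 -m jog '[[[0,0,-10],[0,0,0],0.2],[[0,0,-30],[0,0,0],0.2],[[0,0,-60],[0,0,0],0.2],[[0,0,-90],[0,0,0],0.2],[[10,5,-120],[0,0,0.02],0.2],[[25,15,-142],[0,0,0.04],0.2],[[45,28,-152],[0.006,0.002,0.06],0.2],[[70,43,-152],[0.006,0.002,0.08],0.2],[[97,60,-152],[0.006,0.002,0.1],0.2],[[124,77,-152],[0.006,0.002,0.12],0.2],[[151,94,-152],[0.006,0.002,0.14],0.2],[[178,111,-152],[0.006,0.002,0.16],0.2],[[205,128,-152],[0.006,0.002,0.18],0.2],[[232,144,-152],[0.006,0.002,0.2],0.2],[[258,160,-152],[0.006,0.002,0.22],0.2],[[280,174,-152],[0.006,0.002,0.24],0.2],[[295,183,-152],[0.006,0.002,0.249],0.2],[[300,185.5,-152],[0.006,0.002,0.249],0.2],[[300,185.5,-152],[0.006,0.002,0.249],0.2],[[300,185.5,-152],[0.006,0.002,0.249],0.2]]'
python3 - <<'E'
from h import *
plan([.5803,.2997,.099],1.7296)
p,d,W,c=cloud('wrist'); cv2.imwrite('pics/w18.png',p[:,:,::-1])
E
```

```text
time_s: 34.12
eef_pos: [0.5802, 0.2989, 0.18]
eef_rot: [0.0, 0.649, 0.761, -0.0]
wrist_force: [-0.3, -1.0, 0.1]
opening: 0.333
shift [ 0.8  0.2 81. ] turn [0.     0.0012 0.0007] pos [0.5802 0.2989 0.18  ] t 34.12 F [-0.3 -1.   0.1] op 0.333 q [ 0.29  0.41  1.46 -0.    1.28  0.14]
```

View pics/w18.png

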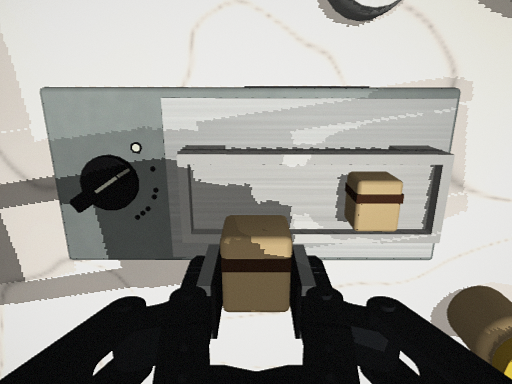

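```bash
python3 -m jog '[[[0.8,0.2,15],[0,0,0],0.2],[[0.8,0.2,35],[0,0,0],0.2],[[0.8,0.2,55],[0,0,0],0.2],[[0.8,0.2,68],[0,0,0],0.2],[[0.8,0.2,77],[0,0,0],0.2],[[0.8,0.2,81],[0,0,0],0.2],[[0.8,0.2,81],[0,0,0],0.2],[[0.8,0.2,81],[0,0,0],0.2]]'
python3 - <<'E'
from h import *
plan([.5803,.2997,.0937],1.7296)
E
```

```text
time_s: 34.83
eef_pos: [0.581, 0.299, 0.0997]
eef_rot: [0.001, 0.649, 0.761, 0.0]
wrist_force: [-0.0, 0.3, -0.5]
opening: 0.335
shift [ 0.8 -0.6  6. ] turn [ 0.0009  0.0011 -0.0006] pos [0.581  0.299  0.0997] t 34.83 F [-0.   0.3 -0.5] op 0.335 q [ 0.29  0.5   1.5  -0.    1.14  0.14]
```

```bash
python3 -m jog '[[[0.8,-0.6,2],[0,0,0],0.2],[[0.8,-0.6,3.5],[0,0,0],0.2],[[0.8,-0.6,5],[0,0,0],0.2],[[0.8,-0.6,6],[0,0,0],0.2],[[0.8,-0.6,6.3],[0,0,0],0.2],[[0.8,-0.6,6.3],[0,0,0],0.2]]'
```

```text
time_s: 35.33
eef_pos: [0.5803, 0.2999, 0.0937]
eef_rot: [0.001, 0.649, 0.761, 0.0]
wrist_force: [-1.3, -0.0, 2.0]
opening: 0.334
```

```bash
python3 -m jog '[[[0,0,0],[0,0,0],0.55],[[0,0,0],[0,0,0],0.55],[[0,0,0],[0,0,0],0.55],[[0,0,0],[0,0,0],0.55],[[0,0,0],[0,0,0],0.55],[[0,0,-8],[0,0,0],0.55],[[0,0,-25],[0,0,0],0.55],[[-10,0,-55],[0,0,0],0.55],[[-25,-20,-85],[0,0,0],0.55],[[-40,-45,-105],[0,0,0],0.55],[[-40,-60,-105],[0,0,0],0.55],[[-40,-60,-105],[0,0,0],0.55],[[-40,-60,-105],[0,0,0],0.55]]'
python3 - <<'E'
from h import *
p,d,W,c=cloud('wrist'); cv2.imwrite('pics/w19.png',p[:,:,::-1]); np.savez('w19.npz',p=p,W=W,T=c['world_from_camera'])
for nm,x in(('A',.659),('B',.580)):
    m=(abs(W[...,2]-.096)<.004)&(abs(W[...,1]-.31)<.04)&(abs(W[...,0]-x)<.03); print(nm,m.sum(),rect(W[m]),np.median(W[m][:,2]))
m=(abs(W[...,2]-.064)<.004)&(abs(W[...,1]-.281)<.04)&(abs(W[...,0]-.4615)<.04); print('knob',m.sum(),rect(W[m]))
m=(abs(W[...,2]-.076)<.003)&(abs(W[...,1]-.306)<.06)&(abs(W[...,0]-.62)<.12); print('tray',m.sum(),rect(W[m]))
crop(p,*[50,50,250,250],4,'w19b.png')
E
```

```text
time_s: 36.42
eef_pos: [0.5273, 0.2511, 0.1996]
eef_rot: [0.001, 0.649, 0.761, 0.001]
wrist_force: [0.1, -0.0, 0.8]
opening: 0.552
A 2390 (array([0.65853965, 0.31354243]), 0.03594676032662392, 0.03146990016102791, -81.24351215362549) 0.09586314713102802
B 2333 (array([0.57986718, 0.30106974]), 0.03578886389732361, 0.030943552032113075, -80.59065341949463) 0.09583044554335235
knob 902 (array([0.46150428, 0.28293496]), 0.0443774051964283, 0.011978238821029663, 42.97990036010742)
tray 6387 (array([0.61983639, 0.30586058]), 0.1901741921901703, 0.06620416045188904, 9.063528060913086)
```

View pics/w19.png

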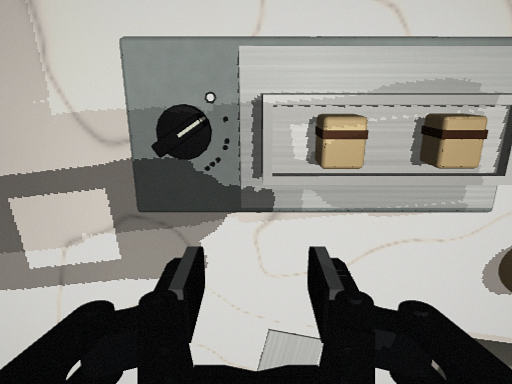

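Run:
```python
from h import *
plan([.4615,.2822,.12],.750)
```

```text
shift [ 41.1 -60.5  78.8] turn [ 2.200e-03 -1.000e-04  9.792e-01] pos [0.5276 0.2512 0.199 ] t 36.47 F [-0.5 -0.7 -0.9] op 0.551 q [ 0.24  0.24  1.63 -0.    1.27  0.08]
```

View pics/w19b.png

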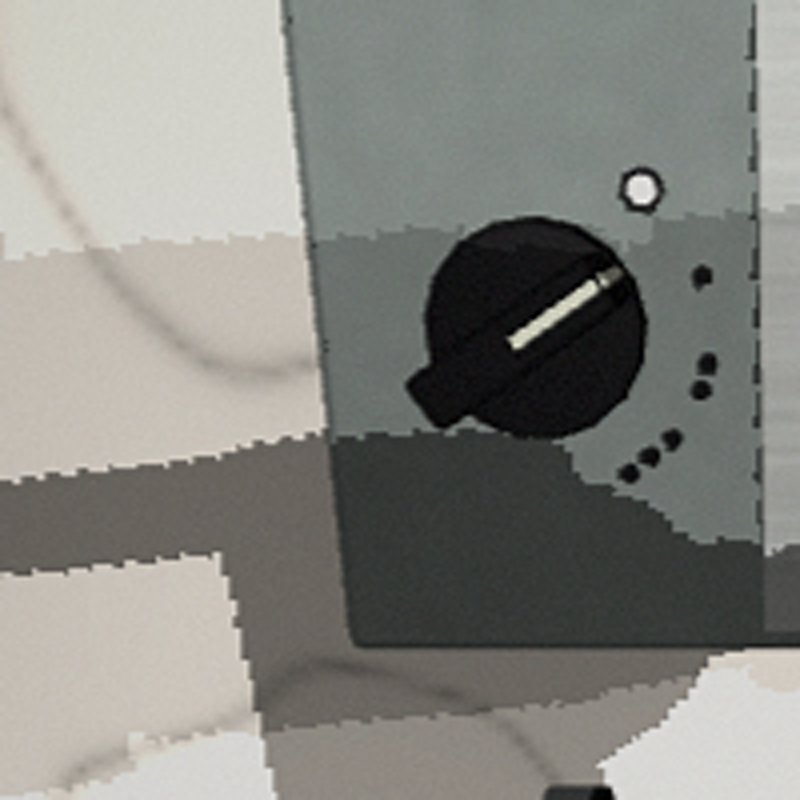

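```bash
python3 -m jog '[[[5,-8,0],[0,0,0.12],0.45],[[10,-16,0],[0,0,0.24],0.4],[[16,-24,0],[0,0,0.36],0.35],[[22,-32,0],[0,0,0.48],0.35],[[28,-41,10],[0,0,0.6],0.35],[[34,-50,25],[0,0,0.72],0.35],[[40,-59,45],[0,0,0.84],0.35],[[41,-60.5,65],[0,0,0.979],0.35],[[41,-60.5,79],[0,0,0.979],0.35],[[41,-60.5,79],[0,0,0.979],0.35],[[41,-60.5,79],[0,0,0.979],0.35]]'
python3 - <<'E'
from h import *
plan([.4615,.2822,.058],.750)
p,d,W,c=cloud('wrist'); cv2.imwrite('pics/w20.png',p[:,:,::-1])
m=(abs(W[...,2]-.064)<.004)&(abs(W[...,1]-.281)<.04)&(abs(W[...,0]-.4615)<.04); print('knob',m.sum(),rect(W[m]))
print(np.nanmin(W[350:,100:400,2]))
E
```

```text
time_s: 37.38
eef_pos: [0.4612, 0.2821, 0.1185]
eef_rot: [0.001, 0.93, 0.367, -0.001]
wrist_force: [1.0, -0.1, 0.5]
opening: 0.353
shift [ 0.3  0.1 60.5] turn [0.0006 0.0016 0.0016] pos [0.4612 0.2821 0.1185] t 37.38 F [ 1.  -0.1  0.5] op 0.353 q [ 0.33  0.26  1.79 -0.    1.09  1.15]
knob 1477 (array([0.4619711 , 0.28317842]), 0.044144704937934875, 0.011807968840003014, 42.538021087646484)
-0.0020807286022320737
```

View pics/w20.png

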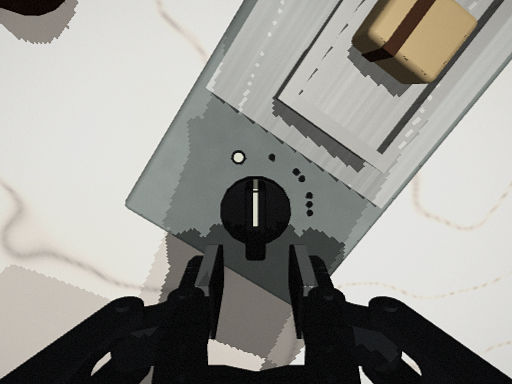

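```bash
python3 - <<'E'
from h import *
plan([.4617,.2828,.058],.745)
E
python3 -m jog '[[[0.6,-0.3,15],[0,0,0.005],0.35],[[0.6,-0.3,32],[0,0,0.005],0.35],[[0.6,-0.3,46],[0,0,0.005],0.35],[[0.6,-0.3,55],[0,0,0.005],0.35],[[0.6,-0.3,60],[0,0,0.005],0.35],[[0.6,-0.3,60.5],[0,0,0.005],0.35],[[0.6,-0.3,60.5],[0,0,0.005],0.35]]'
python3 - <<'E'
from h import *
plan([.4617,.2828,.058],.745)
p,d,W,c=cloud('side'); crop(p,200,110,320,200,6,'s21.png')
E
```

```text
shift [-0.  -0.7 61.7] turn [ 0.0016 -0.0007  0.0064] pos [0.4621 0.2824 0.1197] t 37.43 F [-0.1 -0.4  0.4] op 0.349 q [ 0.33  0.26  1.79 -0.    1.09  1.15]
time_s: 38.02
eef_pos: [0.463, 0.2831, 0.0598]
eef_rot: [0.001, 0.931, 0.365, 0.001]
wrist_force: [0.2, 0.5, -0.3]
opening: 0.344
shift [-1.2 -0.7  1.8] turn [ 0.0019 -0.0014  0.0016] pos [0.463  0.2831 0.0598] t 38.02 F [ 0.2  0.5 -0.3] op 0.344 q [ 0.33  0.35  1.81 -0.    0.97  1.16]
```

View pics/s21.png

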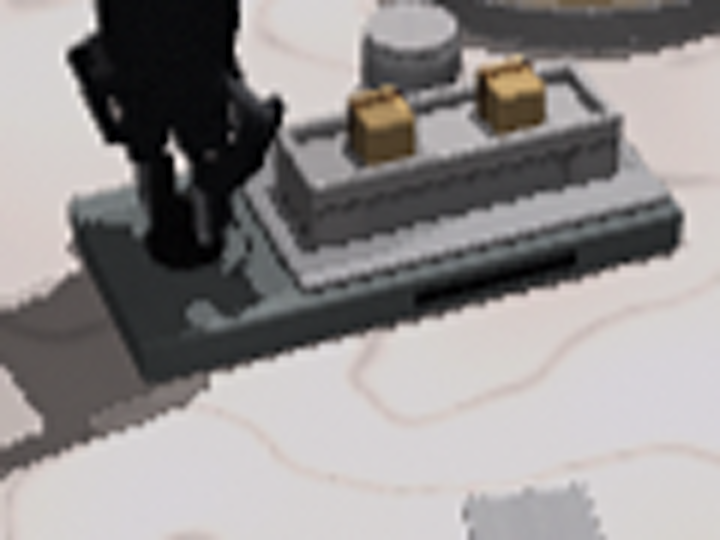

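Close on the bar.

```bash
python3 -m jog '[[[-1,-0.5,1],[0,0,0],0.35],[[-1,-0.5,1],[0,0,0],0.3],[[-1,-0.5,1],[0,0,0],0.2],[[-1,-0.5,1],[0,0,0],0.05],[[-1,-0.5,1],[0,0,0],0.05],[[-1,-0.5,1],[0,0,0],0.05],[[-1,-0.5,1],[0,0,0],0.05],[[-1,-0.5,1],[0,0,0],0.05],[[-1,-0.5,1],[0,0,0],0.05]]'
python3 - <<'E'
from h import *
plan([.4617,.2828,.058],.745)
o=get_obs(); print(o['torque'])
E
```

```text
time_s: 38.82
eef_pos: [0.4621, 0.2833, 0.0598]
eef_rot: [0.0, 0.931, 0.365, 0.002]
wrist_force: [-3.2, 1.9, 5.4]
opening: 0.125
shift [-0.7  0.1  1.8] turn [ 0.0018 -0.0026  0.0016] pos [0.4621 0.2833 0.0598] t 38.82 F [-3.2  1.9  5.4] op 0.125 q [ 0.33  0.35  1.82 -0.    0.97  1.16]
[ 0.19050775  0.52742314 -0.01943619]
```

```bash
python3 -m jog '[[[0,0,0],[0,0,0.05],0.05],[[0,0,0],[0,0,0.1],0.05],[[0,0,0],[0,0,0.15],0.05],[[0,0,0],[0,0,0.2],0.05],[[0,0,0],[0,0,0.25],0.05],[[0,0,0],[0,0,0.3],0.05],[[0,0,0],[0,0,0.35],0.05],[[0,0,0],[0,0,0.4],0.05],[[0,0,0],[0,0,0.4],0.05]]'
python3 - <<'E'
from h import *
plan([.4617,.2828,.058],-.143)
o=get_obs(); print(o['torque'])
E
```

```text
time_s: 39.57
eef_pos: [0.4622, 0.2831, 0.0598]
eef_rot: [0.0, 0.985, 0.172, 0.002]
wrist_force: [-1.1, -2.5, 0.0]
opening: 0.121
shift [-0.6  0.1  1.8] turn [ 4.000e-04 -3.300e-03  4.881e-01] pos [0.4622 0.2831 0.0598] t 39.57 F [-1.1 -2.5  0. ] op 0.121 q [ 0.33  0.35  1.82 -0.    0.97  1.56]
[-0.27181408 -0.00294479 -0.01665242]
```

```bash
python3 -m jog '[[[0,0,0],[0,0,0.05],0.05],[[0,0,0],[0,0,0.1],0.05],[[0,0,0],[0,0,0.15],0.05],[[0,0,0],[0,0,0.2],0.05],[[0,0,0],[0,0,0.25],0.05],[[0,0,0],[0,0,0.3],0.05],[[0,0,0],[0,0,0.35],0.05],[[0,0,0],[0,0,0.4],0.05],[[0,0,0],[0,0,0.45],0.05],[[0,0,0],[0,0,0.488],0.05],[[0,0,0],[0,0,0.488],0.05],[[0,0,0],[0,0,0.488],0.05]]'
python3 - <<'E'
from h import *
plan([.4617,.2828,.058],-.143)
o=get_obs(); print(o['torque'])
E
python3 -m jog '[[[0,0,0],[0,0,0],0.1],[[0,0,0],[0,0,0],0.4],[[0,0,0],[0,0,0],0.4],[[0,0,0],[0,0,0],0.4],[[0,0,0],[0,0,0],0.4],[[0,0,0],[0,0,0],0.4],[[0,0,-10],[0,0,0],0.4],[[0,0,-25],[0,0,0],0.4],[[0,0,-45],[0,0,0],0.4],[[0,0,-60],[0,0,0],0.4],[[0,0,-60],[0,0,0],0.4]]'
python3 - <<'E'
from h import *
p,d,W,c=cloud('wrist'); cv2.imwrite('pics/w22.png',p[:,:,::-1])
m=(abs(W[...,2]-.064)<.004)&(abs(W[...,1]-.281)<.04)&(abs(W[...,0]-.4615)<.04); print('knob',m.sum(),rect(W[m]))
E
```

```text
time_s: 40.57
eef_pos: [0.4623, 0.2827, 0.0599]
eef_rot: [0.0, 0.998, -0.07, 0.002]
wrist_force: [-0.4, -2.4, 0.7]
opening: 0.124
shift [-0.6 -0.   1.9] turn [ 0.0003 -0.0034  0.0025] pos [0.4623 0.2827 0.0599] t 40.57 F [-0.4 -2.4  0.7] op 0.124 q [ 0.33  0.35  1.82 -0.    0.97  2.04]
[-0.58672523  0.09553194 -0.02262516]
time_s: 41.48
eef_pos: [0.4645, 0.2837, 0.124]
eef_rot: [-0.001, 0.998, -0.07, 0.005]
wrist_force: [1.2, -0.0, -0.3]
opening: 0.399
knob 1384 (array([0.46237284, 0.28258768]), 0.043823275715112686, 0.01205252856016159, -8.444557189941406)
```

View pics/w22.png

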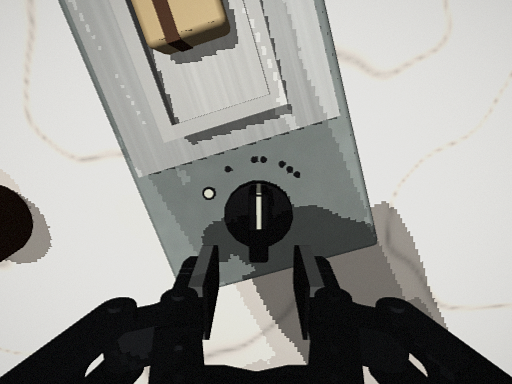

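```bash
python3 -m jog '[[[0,10,-20],[0,0,0],0.4],[[0,30,-50],[0,0,0],0.4],[[0,60,-80],[0,0,0],0.4],[[0,95,-100],[0,0,0],0.4],[[0,130,-110],[0,0,0],0.4],[[0,160,-110],[0,0,0],0.4],[[0,160,-110],[0,0,0],0.4],[[0,160,-110],[0,0,0],0.4]]'
python3 - <<'E'
from h import *
p,d,W,c=cloud('wrist')
p,d,W,c=cloud('side'); cv2.imwrite('pics/s23.png',cv2.resize(p[60:320,170:440,::-1],None,fx=2.8,fy=2.3)); blocks(W,p)
p2,d,W2,c=cloud('scene'); crop(p2,170,120,380,280,3.5,'c23.png')
for n,W in(('side',W),('scene',W2)):
    m=(abs(W[...,2]-.096)<.006)&(abs(W[...,1]-.306)<.06)&(abs(W[...,0]-.62)<.1); print(n,'blocks',m.sum(),rect(W[m]))
    m=(abs(W[...,2]-.04)<.004)&(abs(W[...,1]+.22)<.06)&(abs(W[...,0]-.58)<.12); print(n,'upper',m.sum(),rect(W[m]))
    m=(abs(W[...,2]-.064)<.004)&(abs(W[...,1]-.281)<.04)&(abs(W[...,0]-.4615)<.04); print(n,'knob',m.sum(),rect(W[m]))
E
```

```text
time_s: 42.2
eef_pos: [0.44, 0.1236, 0.2315]
eef_rot: [-0.001, 0.997, -0.072, 0.004]
wrist_force: [0.3, 0.0, -0.1]
opening: 0.403
block px [249. 231.] n 137 c [ 0.454  -0.0796] wh 0.0359 0.0329 ang -37.9 z 0.0307 hsv [  0. 245. 187.]
block px [222. 245.] n 152 c [ 0.3785 -0.1124] wh 0.0352 0.0312 ang -44.6 z 0.0309 hsv [  0. 245. 186.]
side blocks 134 (array([0.61895567, 0.30876648]), 0.11180590838193893, 0.04058150202035904, 10.921391487121582)
side upper 662 (array([ 0.58076614, -0.21828391]), 0.19100253283977509, 0.06978312134742737, -4.3191375732421875)
side knob 38 (array([0.46232024, 0.28243193]), 0.04003409668803215, 0.014112326316535473, -11.814361572265625)
scene blocks 114 (array([0.61993718, 0.30568323]), 0.11289232224225998, 0.04236261546611786, 7.472073554992676)
scene upper 277 (array([ 0.57953477, -0.21823335]), 0.19642403721809387, 0.06862740218639374, -4.746437072753906)
scene knob 26 (array([0.4647764 , 0.28081122]), 0.056198637932538986, 0.014438233338296413, -12.563796997070312)
```

View pics/s23.png

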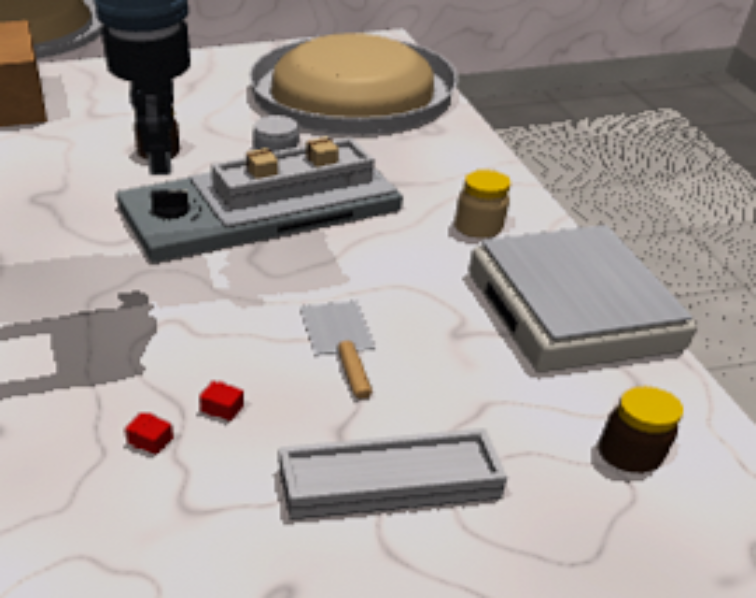

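View pics/c23.png

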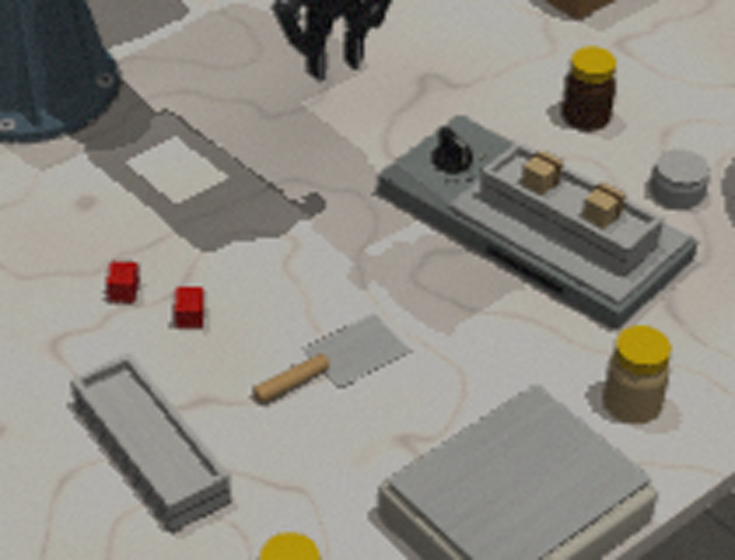

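```bash
python3 -c "
from bench import *
print(hand_in())"
```

```text
the job is handed in; nothing more can be done
None
```

I handed the job in at about 42 s with everything done in the order asked; `hand_in()` reports no verdict.

- **Trays:** I parked the one upper tray (there was no tray_top at this start) on clear counter beside the stack. Then I set the footed tray lengthwise on the cold plate and put the upper tray back on the bottom one.
- **Halva:** Only two tan blocks were there. I stood both in the footed tray, then turned the knob to two dots.

Last checks:

| What | Measured | Compared with |
|---|---|---|
| Footed tray | (0.620, 0.306), 9.1° | Slab middle (0.619, 0.305–0.308), 9.0° |
| Upper tray | (0.580, -0.220), -4.9° | Bottom tray (0.581, -0.219), -4.9°, measured before it was covered |
| Block tops | 0.096 m, both upright | 0.096 m expected when flat on the tray floor |
| Knob pointer (wrist camera, after release) | about -17.5° from the plate's axis, so angle about 1.2 | 1.2 for two dots |

- **Left alone:** The red look-alikes measured within about 1 mm of where they were. The spatula, jars, cup and tin were not touched.
- **Start angle of the knob:** It measured about 0.3 rad, between the ring and one-dot marks, not in a detent as described.
- **Knob from the fixed cameras:** At the end the scene and side cameras read the bar 3–4° further clockwise than the wrist view. They had very few pixels on it (26 and 38), so I trusted the wrist.
- **Slab middle across the plate:** Two measurements differed by about 2–3 mm. I placed the tray between them.

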